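Let hazelnuts out of the tipping pan past a held card

ROBOT

A 6-joint arm with a two-finger parallel gripper is mounted at the origin on a cart in front of the work surface, level with it; the furniture and walls round the work are solid. World frame = base frame: x ahead of the robot, y to its left, z up, the work surface at z = 0. Lengths are in m, angles in rad, forces in N, time in s.
With the tool pointing down it reaches from about 0.35 to 0.975 m from the base axis. Payload 17.4 kg.
Tool frame: the origin (TCP) lies on the centre line of the jaws, within the pads' length; the fingertips stand tip_extent ahead of it and the grasp point (between the pads) lies 11 mm behind it (tip_extent is the distance from the TCP to the fingertips, in m); x points along the fingers, z is the direction in which the jaws open and shut, and the axes are right-handed (so a half turn about x gives the same grasp; the last joint's range is limited). The gripper opens to 85 mm and grips with 20 to 120 N. Pads are 22 mm wide; open, the fingers measure 114 mm over their backs; the gripper's body (76 mm by 85 mm) begins 54 mm behind the grasp point. The pads swing forward as they close: fully open they stand 13 mm farther back than shut.
Start: joints at [-1.201, 0.116, 1.442, -0, 1.584, -0.038], TCP at [0.268, -0.62, 0.239] pointing down, gripper open.
Joint ranges: [-2.83, 2.83], [-0.83, 2.19], [0.07, 2.5], [-1.14, 4.28], [0.01, 3], [-2.97, 2.97]. Speed limits (rad/s): [1.89, 1.89, 2.22, 3.14, 3.14, 3.14].

INTERFACE

Orientations are given as a unit quaternion [x, y, z, w].
In Python, from bench import sense, capture, close_job, recognise, silhouettes, landmark_of, tip_extent gives the robot as it stands. The module is installed in compiled form; this text tells all that it offers.
- The arm moves only by the tool jog_arm, never from a script. Its argument "series" is a list of rows, each a list of 7 numbers: the turn, a rotation vector about the tool's x, y, z in degrees, then the shift along the tool's x, y, z in m, then the finger opening in m, from 0 to 0.0854. A call has exactly 5 rows; each row is the pose to reach, as a shift and turn from the pose commanded when the call began, along the tool's axes at that moment; what a row does not reach only later rows make up. A row lasts 1/10 s, in which the tool goes at most 50 mm and 8.59 degrees, less where a joint would pass 70% of its speed; a pose out of reach is approached as far as the arm can. A call with a gripper value outside its range is refused whole. The fingers move at their own pace and stop on an object; "force" is the grip in N (left out, the last holds). Time passes only in rows, so rows that repeat a pose let the fingers close, or fill a call up. It gives the time, the measured TCP pose, the force and the opening at its end, in the units of the state.
- sense(): the state, without advancing time (a new reading comes with each control period).
- capture(name): name is "scene" or "top" or "wrist"; returns a dict with "img" (420x560x3 uint8, red, green, blue), "vfov" (degrees; the focal length in pixels is half the picture's height over the tangent of half this angle, whatever the lens; pixels are square), "cx", "cy" (the principal point, pixels), "k1" (the pictures are not rectified: a ray, as slopes to the right and down, at radius r is drawn at 1 + k1 r^2 times it, then the intrinsics apply), "eye" and "rotation" of the camera in the world. Camera axes: x right, y up, looking along -z (the intrinsics and any distortion apply to the point x, -y, -z); pixel columns grow to the right and rows downward; lengths in m; the calibration is good to about 2 mm. A picture is of the moment at which its call begins. There is no depth.
- close_job(): hands the job in, once; it reports no verdict.
Trained networks look in a picture, given as the dict that the camera call returned (one of the last four; its "shot" number tells which), for a name from the list of things; names that differ only in an ending like _2 or _b are one class to them, and where a whole thing is asked for, a point or a joint stands for the part that bears it (a point fixed in the world has none). Each returns a list of dicts, best first, with "confidence" (0 to 1); they miss things now and then, are a little off and sometimes report something else, mostly with a low value. They report only what shows in the picture. A call takes as long as a camera call. They do not tell look-alikes from the thing itself.
- recognise(picture, label): "at" ([x, y, z] in m, in world coordinates, good to about 4 mm: the middle of the surface that is visible of it).
- silhouettes(picture, label): "region" (420x560 bool, what is visible of it).
- landmark_of(picture, label): "at" ([x, y, z] in m, in world coordinates, good to about 4 mm: a listed point, or the origin of a listed thing).
The state is a dict: "t": time; "joints": joint angles; "joint_vel": joint speeds; "joint_torque": joint torques, N m; "tcp_pos": TCP position; "tcp_rot": TCP orientation; "ft_force": force on the tool from outside, world axes, zero at the start; "ft_torque": the same for the moment, N m; "finger_gap": opening from 0.0 (shut) to 1.0 (fully open).
Only numpy, scipy, OpenCV 4.12 (cv2) and the standard library are available. Lean on these libraries where they do the work, as an engineer would, in place of code of your own. Each camera call takes 0.05 s, during which the arm holds its last target.

TASK

Take the slate card out of its slanted rack and stand it on the ramp of the brass tipping pan so that it blocks most of the opening and leaves one narrow gap on the side where the white ramekin stands, turned some 20 degrees so that its gap end is nearer the lip and the hazelnuts can run along it. Push the pan down with the card alone and hold it tipped until all four hazelnuts have run out through the gap into the ramekin. Then let the pan swing back level and put the card back home in its rack, leaving the salt cellar and the jigger where they stand.

Things in the scene. Friction and masses are not known exactly. Their poses are not given: they have to be found in the camera images.
- hinge (a point): Midpoint of the tipping pan's hinge axis, 100 mm above the counter. Frame of the fixed stand, never tips: x toward the pan's closed back, -x toward its pouring end (roughly to the robot's left), y along the hinge axis, z up. The stand's two posts (y = 62 to 70 mm either side, up to z = 23 mm) are outside the pan. A tall cabinet closes the counter on the robot's left, from about y = 0.43 m in the room.
- pan_lip (a point): Middle of the brass pan's pouring lip, open across its whole width; its frame tips with the pan. Pan level: 85 mm before the hinge (-x), 24 mm above it. A flat ramp falls from the lip back to the floor: 70 mm back and 34 mm down (26 degrees). Pan 104 mm wide inside (52 either side), walls 3 mm thick, standing 31 mm above the ramp.
- pan_floor (a point): Centre of the pan's flat floor (tips with the pan). Pan level: 10 mm below the hinge axis, 27.5 mm behind it; the floor runs from 15 mm before the hinge (foot of the ramp) to the back wall 70 mm behind it; walls 47 mm high. The pan weighs 0.35 kg.
- pan (a joint): Tip angle of the pan about the hinge: 0 level, growing as the pouring lip goes down, stop at 0.70 rad. A spring brings it back to 0 by itself (torque 0.12 N m at 0 rad, 0.37 N m at 0.70 rad). The ramp is level at 0.45 rad, so nuts run out only beyond that.
- card_center (a point): Centre of the card: a square black slate coaster, 70 x 70 x 8 mm, 60 g, standing on edge in the slanted rack and leaning 35 degrees from vertical with its upper edge toward the robot's left. z: across the 8 mm thickness, up and to the robot's right; x: in the card's plane, straight down the slope; y: level, along the edge. The upper 33 mm of the card stand free on both faces.
- rack_seat (a point): Where the card's centre is when fully home in its fixed dark wood rack, 47 mm above the counter. Level frame: card's top leans to -x, y along its level edge, z up. The rack's slanting floor is 64 mm wide; its rest reaches 36 mm up the slope under the card's lower face; a 4 mm toe stands 20 mm from the rest. The slope leads the card home when let go a few mm off.
- ramekin: Small white round dish, fixed, 80 mm outside diameter, 72 mm inside, 42 mm high; origin at the centre of its underside on the counter. It stands before the pan's pouring lip under one half of it, the nearer to the robot or the farther (its centre about 42 mm to that side and about 103 mm before the hinge). Nuts slip only through gaps over 19 mm; one of about 30 mm lets them run.
- cellar_center (a point): Centre (20 mm up) of the ribbed glass salt cellar, 68 mm diameter, 40 mm high, loose, standing under the other half of the lip. Not to be moved.
- jigger_center (a point): Centre (45 mm up) of a brass double jigger, 44 mm diameter, 90 mm high, loose, standing beyond the rack. Not to be moved.
- nut_0: One of four equal hazelnuts, round, 19 mm diameter, 12 g, lying loose on the pan's floor at the start; origin at its centre.
- nut_1: One of four equal hazelnuts, round, 19 mm diameter, 12 g, lying loose on the pan's floor at the start; origin at its centre.
- nut_2: One of four equal hazelnuts, round, 19 mm diameter, 12 g, lying loose on the pan's floor at the start; origin at its centre.
- nut_3: One of four equal hazelnuts, round, 19 mm diameter, 12 g, lying loose on the pan's floor at the start; origin at its centre.
Mind the look-alikes: they are no part of the job. Of the things that look like the part that bears card_center, the largest one is meant.

How it is judged:
By the outcome, as a careful person would: the job done as asked, in the order asked, and still so for the second after the job is handed in, with the robot touching nothing.
It also fails if it takes over 72 s, if anything falls off the work surface, if the arm or the gripper's body presses on something with over 40 N, if the wrist force passes 120 N, or if a joint passes its speed limit or range.

## Working session

There is one attempt and no reset: what is moved stays moved. The work goes in short steps, Python scripts to look and compute and a tool call to move; the robot and the scene stay as the last step left them, time stands still between calls to the robot, and variables do not carry over. Pictures are saved under pics/ and viewed, and the job is handed in when it is done.

Besides the shell and the picture viewer there is one more tool, called by a JSON object that holds its "name" and its "arguments", one argument or row to a line. jog_arm: Moves the arm, as the interface text tells. Its arguments: {"type":"object","properties":{"series":{"type":"array","items":{"type":"array","items":{"type":"number"}}},"force":{"type":"number"}},"required":["series"]}

```bash
ls; mkdir -p pics
python3 - <<'E'
from bench import *
import cv2
s=sense()
for k in s: print(k,s[k])
print(tip_extent)
for n in ("scene","top","wrist"):
    c=capture(n); cv2.imwrite(f"pics/{n}0.png",c["img"][:,:,::-1])
    print(n,{k:c[k] for k in c if k!="img"})
E
```

```text
pics
t 0.0
joints [-1.20078722e+00  1.16510711e-01  1.44228485e+00 -9.73615587e-07
  1.58401887e+00 -3.78027988e-02]
joint_vel [-0.00260668 -0.00023269 -0.00059027  0.00021332  0.00165587 -0.00029268]
joint_torque [-4.13345288e-04 -7.31991577e+01 -6.32488418e+01 -6.59118882e-05
  6.36233424e-03  1.20415664e-07]
tcp_pos [ 0.26762674 -0.61946986  0.23853334]
tcp_rot [ 0.388644    0.59124133 -0.38814308  0.59053745]
ft_force [0.22440266 0.07928535 0.02000848]
ft_torque [-0.01772144 -0.05972744  0.0088847 ]
finger_gap 1.0054756120009791
0.008
scene {'vfov': 42.5417639939098, 'cx': 285.8328256669072, 'cy': 210.50640122619288, 'k1': -0.06240035500624583, 'eye': array([0.13511924, 0.44834869, 0.87424757]), 'rotation': array([-0.10815991,  0.34138069,  0.8834077 , -0.30224409]), 'shot': 1}
top {'vfov': 43.00645603690501, 'cx': 275.7968486457889, 'cy': 197.4432671602708, 'k1': -0.17272020885237183, 'eye': array([ 0.31715968, -0.0807628 ,  1.20415025]), 'rotation': array([-0.07829185,  0.07935387,  0.72536381, -0.67927954]), 'shot': 2}
wrist {'vfov': 71.1214609404455, 'cx': 277.17801533609344, 'cy': 212.0498820597061, 'k1': -0.02960008642206347, 'eye': array([ 0.34466346, -0.58765626,  0.37329557]), 'rotation': array([-0.13790865,  0.09153467, -0.5416651 ,  0.82413684]), 'shot': 3}
```

View pics/scene0.png

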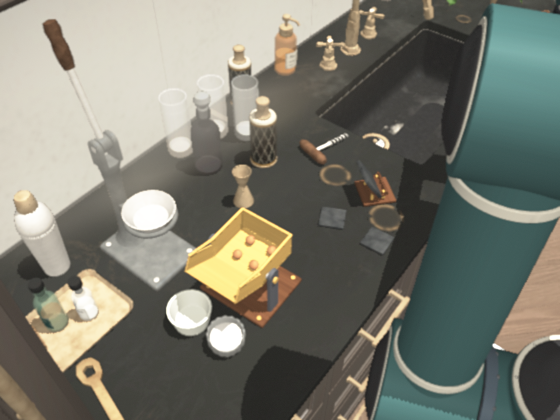

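View pics/top0.png

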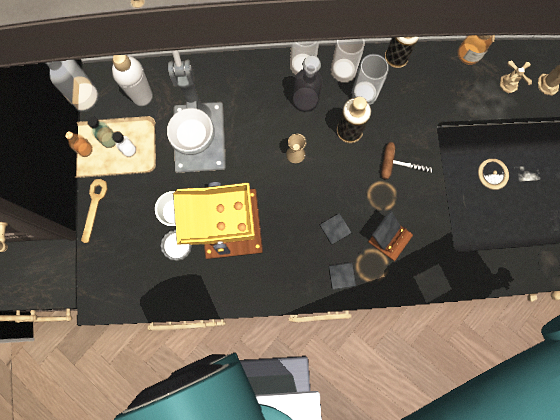

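View pics/wrist0.png

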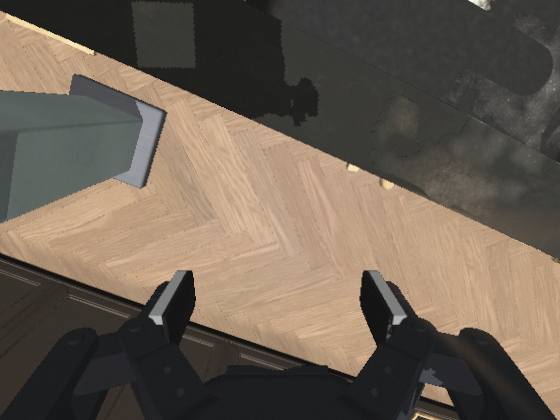

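```bash
cat > h.py <<'E'
from bench import *
import numpy as np, cv2
from scipy.spatial.transform import Rotation as R
def proj(c,P):
    P=np.atleast_2d(P); q=R.from_quat(c["rotation"]).inv().apply(P-c["eye"])
    u=q[:,0]/-q[:,2]; v=-q[:,1]/-q[:,2]; r2=u*u+v*v
    f=210/np.tan(np.radians(c["vfov"]/2)); d=1+c["k1"]*r2
    return np.c_[c["cx"]+f*u*d, c["cy"]+f*v*d]
def ray(c,px):
    f=210/np.tan(np.radians(c["vfov"]/2))
    K=np.array([[f,0,c["cx"]],[0,f,c["cy"]],[0,0,1.]])
    n=cv2.undistortPoints(np.array([[px]],float),K,np.array([c["k1"],0,0,0,0.]))[0,0]
    return c["eye"],R.from_quat(c["rotation"]).apply([n[0],-n[1],-1])
def atz(c,px,z):
    e,d=ray(c,px); return e+d*(z-e[2])/d[2]
E
python3 - <<'E'
from h import *
np.set_printoptions(precision=4,suppress=True)
for n in ("scene","top"):
    c=capture(n)
    for l in ["hinge","pan_lip","pan_floor","card_center","rack_seat","ramekin","cellar_center","jigger_center","nut_0"]:
        for d in landmark_of(c,l)[:4]: print(n,l,round(d["confidence"],2),np.array(d["at"]),proj(c,d["at"])[0].round())
    for l in ["card_center","ramekin"]:
        for d in recognise(c,l)[:5]: print(n,'REC',l,round(d["confidence"],2),np.array(d["at"]),proj(c,d["at"])[0].round())
c=capture("top");cv2.imwrite("pics/crop_top.png",cv2.resize(c["img"][170:300,140:440,::-1],None,fx=2.6,fy=2.6,interpolation=cv2.INTER_CUBIC))
c=capture("scene");cv2.imwrite("pics/crop_sc.png",cv2.resize(c["img"][130:370,160:450,::-1],None,fx=2.5,fy=2.5,interpolation=cv2.INTER_CUBIC))
E
```

```text
scene hinge 0.6 [0.5369 0.0342 0.0996] [241. 262.]
scene pan_lip 0.8 [0.5341 0.1135 0.1219] [211. 285.]
scene pan_floor 0.72 [0.5365 0.0046 0.0905] [252. 254.]
scene pan_floor 0.6 [0.5513 0.0274 0.0992] [238. 255.]
scene pan_floor 0.27 [ 0.4931 -0.3341  0.0475] [368. 179.]
scene card_center 0.89 [ 0.5062 -0.221   0.0011] [332. 221.]
scene card_center 0.78 [ 0.4918 -0.3297  0.0477] [367. 180.]
scene card_center 0.72 [0.5402 0.0286 0.0997] [242. 259.]
scene card_center 0.68 [ 0.4016 -0.2325  0.002 ] [377. 241.]
scene rack_seat 0.67 [ 0.4937 -0.3338  0.0483] [367. 179.]
scene ramekin 0.73 [0.58   0.1392 0.0017] [189. 318.]
scene ramekin 0.69 [0.5195 0.0241 0.0965] [253. 264.]
scene cellar_center 0.82 [0.491  0.1364 0.0161] [226. 340.]
scene jigger_center 0.98 [ 0.6942 -0.1463  0.0496] [242. 186.]
scene nut_0 0.48 [0.5157 0.0224 0.0989] [255. 264.]
scene nut_0 0.45 [ 0.5138 -0.0143  0.0973] [269. 252.]
scene nut_0 0.42 [ 0.5556 -0.0112  0.097 ] [250. 242.]
scene nut_0 0.4 [0.5514 0.0271 0.0998] [238. 255.]
scene REC card_center 0.91 [ 0.5059 -0.2191  0.0047] [332. 220.]
scene REC card_ce
[... 431 characters left out ...]
0.0012] [335. 228.]
top rack_seat 0.78 [ 0.4887 -0.3385  0.0514] [390. 230.]
top ramekin 0.57 [ 0.5746  0.1383 -0.0027] [178. 211.]
top cellar_center 0.95 [0.4884 0.1397 0.0232] [176. 246.]
top jigger_center 0.73 [ 0.6902 -0.1482  0.0428] [298. 149.]
top nut_0 0.61 [0.5551 0.0261 0.0938] [222. 207.]
top nut_0 0.45 [ 0.5589 -0.0111  0.0985] [239. 204.]
top nut_0 0.39 [0.5147 0.0267 0.1034] [222. 225.]
top nut_0 0.37 [ 0.5127 -0.0161  0.0969] [242. 225.]
top REC card_center 0.96 [ 0.3953 -0.2265  0.0074] [342. 278.]
top REC card_center 0.8 [ 0.5082 -0.2226  0.0056] [335. 228.]
top REC card_center 0.62 [ 0.4862 -0.3298  0.0547] [387. 231.]
top REC ramekin 0.91 [0.5786 0.1564 0.0143] [168. 208.]
```

View pics/crop_top.png

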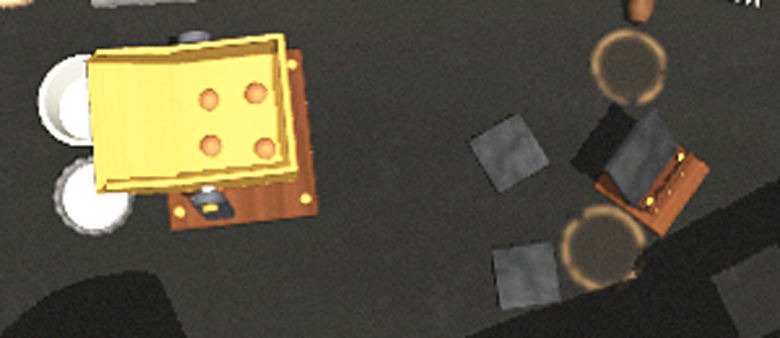

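View pics/crop_sc.png

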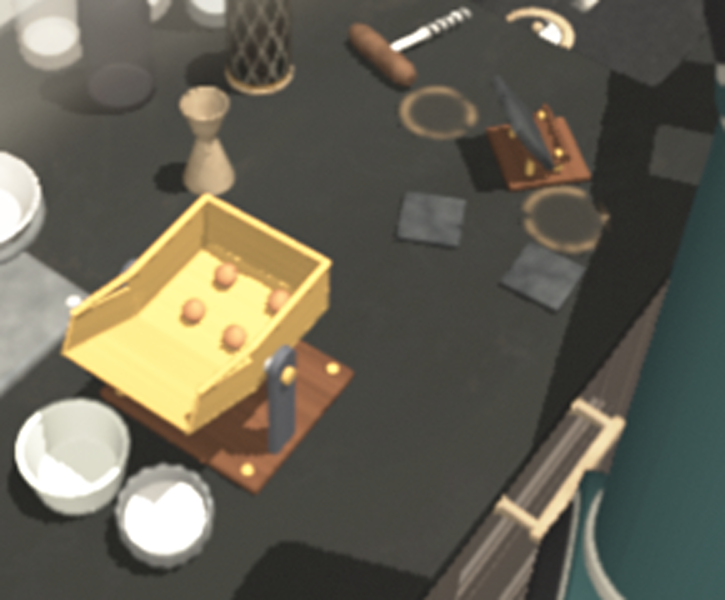

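Run:
```python
from h import *
np.set_printoptions(precision=4,suppress=True)
out={}
for n in ("scene","top"):
    c=capture(n)
    for l in ["pan","card_center","rack_seat","ramekin","cellar_center"]:
        for i,d in enumerate(silhouettes(c,l)[:4]):
            m=d["region"]; ys,xs=np.nonzero(m); print(n,l,round(d["confidence"],2),m.sum(),xs.mean().round(),ys.mean().round(),xs.min(),xs.max(),ys.min(),ys.max())
            out[f"{n}_{l}_{i}"]=m
    out[n+"_img"]=c["img"]
    np.save(n+"_cam.npy",{k:c[k] for k in c if k!="img"},allow_pickle=True)
np.savez("m.npz",**out)
for n in("scene","top"):
    im=out[n+"_img"][:,:,::-1].copy()
    for k in out:
        if k.startswith(n) and "img" not in k:
            cs,_=cv2.findContours(out[k].astype(np.uint8),0,1); cv2.drawContours(im,cs,-1,(0,0,255) if 'card' in k else (0,255,0) if 'rack' in k else (255,0,255),1)
    im=im[165:300,140:440] if n=="top" else im[140:370,150:440]
    cv2.imwrite(f"pics/sil_{n}.png",cv2.resize(im,None,fx=2.6,fy=2.6,interpolation=cv2.INTER_NEAREST))
```

```text
scene pan 0.83 5570 239.0 255.0 186 291 208 303
scene card_center 0.74 503 332.0 218.0 318 345 207 229
scene card_center 0.59 565 377.0 241.0 361 393 228 254
scene rack_seat 0.83 720 375.0 192.0 355 394 174 205
scene rack_seat 0.41 7703 245.0 267.0 186 299 208 327
scene ramekin 0.97 1552 190.0 311.0 167 211 290 334
scene ramekin 0.57 7798 245.0 267.0 185 300 208 326
scene cellar_center 0.71 1168 225.0 336.0 206 243 316 355
scene cellar_center 0.61 712 242.0 187.0 232 253 164 208
top pan 0.91 4083 212.0 215.0 174 253 183 244
top card_center 0.71 570 342.0 275.0 329 355 263 288
top card_center 0.68 558 335.0 228.0 320 350 214 243
top card_center 0.63 523 386.0 231.0 374 399 213 248
top rack_seat 0.86 570 394.0 244.0 369 412 227 259
top rack_seat 0.43 38 238.0 206.0 235 241 203 208
top rack_seat 0.16 515 165.0 209.0 155 174 191 225
top ramekin 0.94 551 165.0 209.0 154 174 192 225
top cellar_center 0.83 554 173.0 247.0 160 190 231 260
```

```bash
cat > fit.py <<'E'
from h import *
from scipy.optimize import minimize
np.set_printoptions(precision=4,suppress=True)
Z=np.load("m.npz"); cams={n:np.load(n+"_cam.npy",allow_pickle=True).item() for n in("scene","top")}
S=4
def render(c,faces):
    m=np.zeros((420*S,560*S),np.uint8)
    for f in faces:
        p=proj(c,f); h=cv2.convexHull(((p+0.5)*S).astype(np.float32))
        cv2.fillConvexPoly(m,h.round().astype(np.int32),1)
    return cv2.resize(m.astype(np.float32),(560,420),interpolation=cv2.INTER_AREA)
def Hf(p,P):
    x,y,z,yaw=p; return R.from_euler('z',yaw).apply(np.array(P,float)*1e-3)+[x,y,z]
def panfaces(p,lipup=(-85,55)):
    F=[]
    fx=lambda y:[(-85,y,24),(-15,y,-13),(73,y,-13),(73,y,37),(0,y,37)]
    lx,lz=lipup
    for y in(-55,55):
        F.append([(-15,y,-13),(73,y,-13),(73,y,37),(-25,y,37)])
        F.append([(-85,y,22),(-15,y,-13),(-20,y,30),(lx,y,lz)])
    F.append([(73,-55,-13),(73,55,-13),(73,55,37),(73,-55,37)])
    F.append([(-85,-55,22),(-85,55,22),(-15,55,-13),(-15,-55,-13)])
    F.append([(73,-55,-13),(73,55,-13),(-15,55,-13),(-15,-55,-13)])
    return [Hf(p,f) for f in F]
E
python3 - <<'E'
from fit import *
tgt={n:Z[f"{n}_pan_0"].astype(np.float32) for n in cams}
# also a colour mask
for n in cams:
    im=Z[n+"_img"]; hsv=cv2.cvtColor(im,cv2.COLOR_RGB2HSV)
    y=((hsv[...,0]>15)&(hsv[...,0]<35)&(hsv[...,1]>90)&(hsv[...,2]>60)).astype(np.float32)
    roi=cv2.dilate(tgt[n],np.ones((7,7))); y*=roi
    print(n,y.sum(),tgt[n].sum(),(y*tgt[n]).sum())
def cost(p,lu,ns=("scene","top")):
    e=0
    for n in ns:
        r=render(cams[n],panfaces(p,lu)); e+=np.abs(r-tgt[n]).sum()
    return e
p0=[0.5367,0.036,0.1,-1.55]
for lu in[(-85,55),(-72,55),(-80,45),(-71,52)]:
  for ns in(("scene","top"),("scene",),("top",)):
    best=None
    f=lambda q:cost([p0[0]+q[0]*.01,p0[1]+q[1]*.01,.1,p0[3]+q[2]*.1],lu,ns)
    r=minimize(f,[0,0,0],method="Nelder-Mead",options=dict(initial_simplex=[[0,0,0],[.6,0,0],[0,.6,0],[0,0,.6]],xatol=.01,fatol=.5))
    q=r.x; print(lu,ns,r.fun,p0[0]+q[0]*.01,p0[1]+q[1]*.01,np.degrees(p0[3]+q[2]*.1))
E
```

```text
scene 6002.0 5570.0 5536.0
top 4279.0 4083.0 4043.0
(-85, 55) ('scene', 'top') 1182.875 0.5377267330945485 0.033331399557994204 -86.88880547757286
(-85, 55) ('scene',) 549.5 0.5388877622915916 0.03128659861214734 -86.88744395075376
(-85, 55) ('top',) 324.1875 0.5365617944161666 0.03728151461436473 -87.00501612453095
(-72, 55) ('scene', 'top') 1134.0625 0.5376092189194887 0.03356666397053122 -86.61779883345962
(-72, 55) ('scene',) 500.5625 0.5390738068737488 0.031016936511112068 -86.97303971131082
(-72, 55) ('top',) 309.6875 0.5363663491833848 0.0371866841885288 -86.64528421818689
(-80, 45) ('scene', 'top') 1161.5 0.5381506793351207 0.03356318970073723 -87.35982032614281
(-80, 45) ('scene',) 546.4375 0.5394488968700554 0.030733800987011804 -87.36287097791694
(-80, 45) ('top',) 314.625 0.5366244845250342 0.03721701567501143 -87.20827461776099
(-71, 52) ('scene', 'top') 1135.125 0.5374858800863818 0.03450743655393664 -86.51607168409458
(-71, 52) ('scene',) 502.6875 0.5390512172908929 0.03099596916073849 -86.97177624919482
(-71, 52) ('top',) 308.0625 0.5365028970609949 0.03700888402468183 -87.13470613565113
```

View pics/sil_top.png

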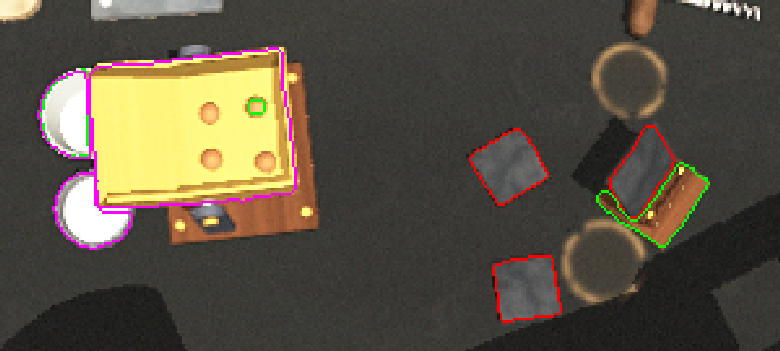

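View pics/sil_scene.png

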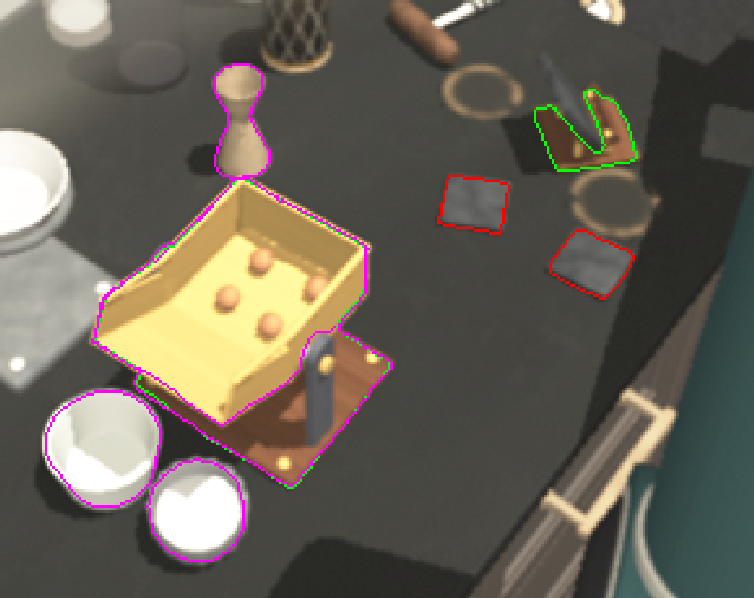

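```bash
cat >> fit.py <<'E'
def cardpose(x,y,z,yaw,lean=35):
    # level rack frame: top leans to -x ; card z axis=(cos35,0,sin35) ; card x down slope=(sin35,0,-cos35)
    l=np.radians(lean); zc=np.array([np.cos(l),0,np.sin(l)]); xc=np.array([np.sin(l),0,-np.cos(l)]); yc=np.cross(zc,xc)
    M=np.c_[xc,yc,zc]; return R.from_euler('z',yaw)*R.from_matrix(M), np.array([x,y,z])
def cardfaces(p):
    r,o=cardpose(*p); V=np.array([(a,b,c) for a in(-35,35) for b in(-35,35) for c in(-4,4)])*1e-3
    return [r.apply(V)+o]
E
python3 - <<'E'
from fit import *
m=Z["top_card_center_2"].astype(np.float32)
for yaw0 in np.radians([-110,-125,-140]):
    f=lambda q:np.abs(render(cams["top"],cardfaces([.488+q[0]*.01,-.333+q[1]*.01,.047,yaw0+q[2]*.1]))-m).sum()
    r=minimize(f,[0,0,0],method="Nelder-Mead",options=dict(initial_simplex=[[0,0,0],[.6,0,0],[0,.6,0],[0,0,.6]],xatol=.01,fatol=.5))
    q=r.x; print(r.fun,m.sum(),.488+q[0]*.01,-.333+q[1]*.01,np.degrees(yaw0+q[2]*.1))
E
```

```text
96.9375 523.0 0.48802729076983087 -0.3296016772616515 -125.09786368610972
101.3125 523.0 0.48853566518834524 -0.3298730738432453 -125.51269215438431
101.625 523.0 0.4884996313265588 -0.3297562979395983 -124.5224945719818
```

```bash
cat > kin.py <<'E'
from fit import *
s=dict(j=[-1.20078722e+00,1.16510711e-01,1.44228485e+00,0,1.58401887,-0.0378028],q=[0.388644,0.59124133,-0.38814308,0.59053745])
# R = Rz(j1) Ry(a) Rz(j4) Ry(j5) Rz(j6) M0
def fk(j,M0,sg=1): return R.from_euler('z',j[0])*R.from_euler('y',j[1]+j[2])*R.from_euler('z',sg*j[3])*R.from_euler('y',j[4])*R.from_euler('z',sg*j[5])*M0
I=R.identity()
M0=fk(s['j'],I).inv()*R.from_quat(s['q'])
M0m=fk(s['j'],I,-1).inv()*R.from_quat(s['q'])
E
python3 - <<'E'
from kin import *
print(M0.as_matrix());print(M0m.as_matrix())
print(R.from_quat(s['q']).as_matrix())
E
```

```text
[[ 0. -0. -1.]
 [-0.  1. -0.]
 [ 1.  0.  0.]]
[[-0.      0.0755 -0.9971]
 [-0.      0.9971  0.0755]
 [ 1.      0.      0.    ]]
[[-0.0004  0.918   0.3966]
 [ 0.0011  0.3966 -0.918 ]
 [-1.      0.     -0.0012]]
```

```bash
cat >> kin.py <<'E'
def wr(Rt,j1,a):
    W=(R.from_euler('z',j1)*R.from_euler('y',a)).inv()*Rt*M0.inv()
    e=W.as_euler('ZYZ'); return e
def panrot(yawH,th,turn=20):
    """tool rotation (x=-ramp normal, z=card normal toward back) at pan tilt th, world"""
    b=np.arctan2(34,70)
    n=np.array([np.sin(b),0,np.cos(b)]); d=np.array([-np.cos(b),0,np.sin(b)]); y=np.array([0,1.,0]); t=np.radians(turn)
    N=np.cos(t)*(-d)+np.sin(t)*y
    x=-n; z=N; yy=np.cross(z,x)
    tilt=R.from_euler('y',-th)  # lip (-x) goes down: +x goes up
    return R.from_euler('z',yawH)*tilt*R.from_matrix(np.c_[x,yy,z]), tilt
E
python3 - <<'E'
from kin import *
c=cardpose(.4885,-.331,.047,np.radians(-125))[0]
flip=R.from_euler('x',180,degrees=True)
for nm,Rt,j1 in(("rack",c,-.6),("pan0",panrot(np.radians(-87),0)[0],.07),("pan.68",panrot(np.radians(-87),.68)[0],.15)):
    for f in(I,flip):
        for a in(1.2,1.56,1.9,2.2): print(nm,"flip" if f is flip else "", a, wr(Rt*f,j1,a))
t=panrot(0,.1)[1].apply([-.085,0,.024]); print(t)
E
```

```text
rack  1.2 [-0.6457  1.8783  1.3599]
rack  1.56 [-0.6109  1.5859  1.5735]
rack  1.9 [-0.6358  1.3089  1.7729]
rack  2.2 [-0.711   1.0735  1.9739]
rack flip 1.2 [-0.6457  1.8783 -1.7817]
rack flip 1.56 [-0.6109  1.5859 -1.5681]
rack flip 1.9 [-0.6358  1.3089 -1.3687]
rack flip 2.2 [-0.711   1.0735 -1.1677]
pan0  1.2 [0.479  1.8952 1.4054]
pan0  1.56 [0.4521 1.5728 1.2423]
pan0  1.9 [0.4753 1.2681 1.0891]
pan0  2.2 [0.5437 1.0056 0.9283]
pan0 flip 1.2 [ 0.479   1.8952 -1.7362]
pan0 flip 1.56 [ 0.4521  1.5728 -1.8993]
pan0 flip 1.9 [ 0.4753  1.2681 -2.0525]
pan0 flip 2.2 [ 0.5437  1.0056 -2.2133]
pan.68  1.2 [-0.2448  1.9536  1.2289]
pan.68  1.56 [-0.2269  1.6033  1.3144]
pan.68  1.9 [-0.2374  1.2723  1.393 ]
pan.68  2.2 [-0.2738  0.9818  1.4767]
pan.68 flip 1.2 [-0.2448  1.9536 -1.9127]
pan.68 flip 1.56 [-0.2269  1.6033 -1.8272]
pan.68 flip 1.9 [-0.2374  1.2723 -1.7486]
pan.68 flip 2.2 [-0.2738  0.9818 -1.6649]
[-0.087   0.      0.0154]
```

```bash
cat > goal.py <<'E'
from kin import *
def rel(Rg,Pg,st=None):
    st=st or sense(); Rc=R.from_quat(st["tcp_rot"]); 
    rv=np.degrees((Rc.inv()*Rg).as_rotvec()); sh=Rc.inv().apply(np.array(Pg)-st["tcp_pos"])
    print("turn",rv.round(1),"ang",np.linalg.norm(rv).round(1),"shift",sh.round(4),"dist",np.linalg.norm(sh).round(3)); return rv,sh
def st():
    s=sense(); print("t",round(s["t"],2),"tcp",s["tcp_pos"].round(4) if hasattr(s["tcp_pos"],"round") else s["tcp_pos"],"j",np.round(s["joints"],3),"F",np.round(s["ft_force"],2),"gap",round(s["finger_gap"],3)); return s
CARD=(.4885,-.331,.047,np.radians(-125))
def grasp(back=0,C=None):
    r,o=cardpose(*(C or CARD)); xc=r.as_matrix()[:,0]; return r,o-(0.016+back)*xc
E
python3 - <<'E'
from goal import *
s=st(); rel(*grasp(.1),s); print(grasp(.1)[1],grasp()[1])
E
```

```text
t 2.05 tcp [ 0.2677 -0.6197  0.2393] j [-1.201  0.116  1.442 -0.     1.584 -0.038] F [-0.12  0.19  1.22] gap 1.003
turn [ 56.5 -31.9 -17.8] ang 67.3 shift [ 0.0973  0.3739 -0.2123] dist 0.441
[ 0.5267 -0.2765  0.142 ] [ 0.4938 -0.3235  0.0601]
```

{"name": "jog_arm", "arguments": {
  "series": [
    [56.5,-31.9,-17.8,0.0973,0.374,-0.212,0.045],
    [56.5,-31.9,-17.8,0.0973,0.374,-0.212,0.045],
    [56.5,-31.9,-17.8,0.0973,0.374,-0.212,0.045],
    [56.5,-31.9,-17.8,0.0973,0.374,-0.212,0.045],
    [56.5,-31.9,-17.8,0.0973,0.374,-0.212,0.045]
  ],
  "force": 60
}}

```text
t: 2.55
tcp_pos: [0.3998, -0.4452, 0.1901]
tcp_rot: [-0.418, -0.393, 0.643, -0.507]
ft_force: [0.6, -0.7, -1.2]
finger_gap: 0.528
```

Run:
```python
from goal import *
s=st(); rel(*grasp(.1),s)
```

```text
t 2.55 tcp [ 0.3998 -0.4452  0.1901] j [-0.725 -0.102  1.77  -0.347  1.366  1.063] F [ 0.57 -0.72 -1.19] gap 0.528
turn [ 24.1 -13.7  -7.4] ang 28.7 shift [-0.0269  0.0984 -0.1909] dist 0.216
```

{"name": "jog_arm", "arguments": {
  "series": [
    [24,-13.7,-7.4,-0.027,0.098,-0.19,0.045],
    [24,-13.7,-7.4,-0.027,0.098,-0.19,0.045],
    [24,-13.7,-7.4,-0.027,0.098,-0.19,0.045],
    [24,-13.7,-7.4,-0.027,0.098,-0.19,0.045],
    [24,-13.7,-7.4,-0.027,0.098,-0.19,0.045]
  ]
}}

```text
t: 3.05
tcp_pos: [0.5262, -0.2752, 0.1412]
tcp_rot: [-0.408, -0.216, 0.787, -0.41]
ft_force: [-0.1, -0.4, -0.0]
finger_gap: 0.533
```

Run:
```python
from goal import *
s=st(); rel(*grasp(.1),s); c=capture("wrist"); cv2.imwrite("pics/w1.png",c["img"][:,:,::-1])
np.save("w1.npy",{k:c[k] for k in c},allow_pickle=True)
for l in("card_center","rack_seat"):
    for d in landmark_of(c,l)[:3]: print(l,round(d["confidence"],2),np.array(d["at"]),proj(c,d["at"])[0].round())
st()
```

```text
t 3.05 tcp [ 0.5262 -0.2752  0.1412] j [-0.267  0.11   1.695 -0.57   1.571  1.978] F [-0.14 -0.44 -0.03] gap 0.533
turn [0.3 0.  0.1] ang 0.3 shift [-0.0002  0.0012  0.0011] dist 0.002
card_center 0.91 [ 0.4911 -0.328   0.0469] [273. 209.]
card_center 0.81 [ 0.5048 -0.2279  0.0005] [162. 262.]
card_center 0.57 [ 0.4021 -0.2309  0.0034] [230. 314.]
t 3.2 tcp [ 0.5259 -0.2762  0.1416] j [-0.269  0.108  1.695 -0.569  1.568  1.97 ] F [ 0.02  0.41 -0.08] gap 0.529
```

View pics/w1.png

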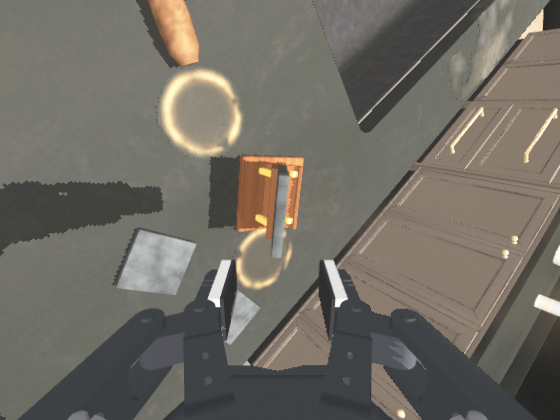

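Run:
```python
from goal import *
c=np.load("w1.npy",allow_pickle=True).item()
im=c["img"][:,:,::-1].copy(); k=5;x0,y0=225,145
im=cv2.resize(im[y0:y0+120,x0:x0+100],None,fx=k,fy=k,interpolation=cv2.INTER_CUBIC)
im2=im.copy()
r,o=cardpose(*CARD)
V=r.apply(np.array([(a,b,cc) for a in(-35,35) for b in(-35,35) for cc in(-4,4)])*1e-3)+o
p=((proj(c,V)-[x0,y0]+.5)*k).astype(int)
for i in range(8):
    for j in range(i):
        if bin(i^j).count("1")==1: cv2.line(im2,tuple(map(int,p[i])),tuple(map(int,p[j])),(0,255,0),1)
cv2.imwrite("pics/w1o.png",cv2.hconcat([im[:600],im2[:600]])[:, :])
```

```text
(no output)
```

View pics/w1o.png

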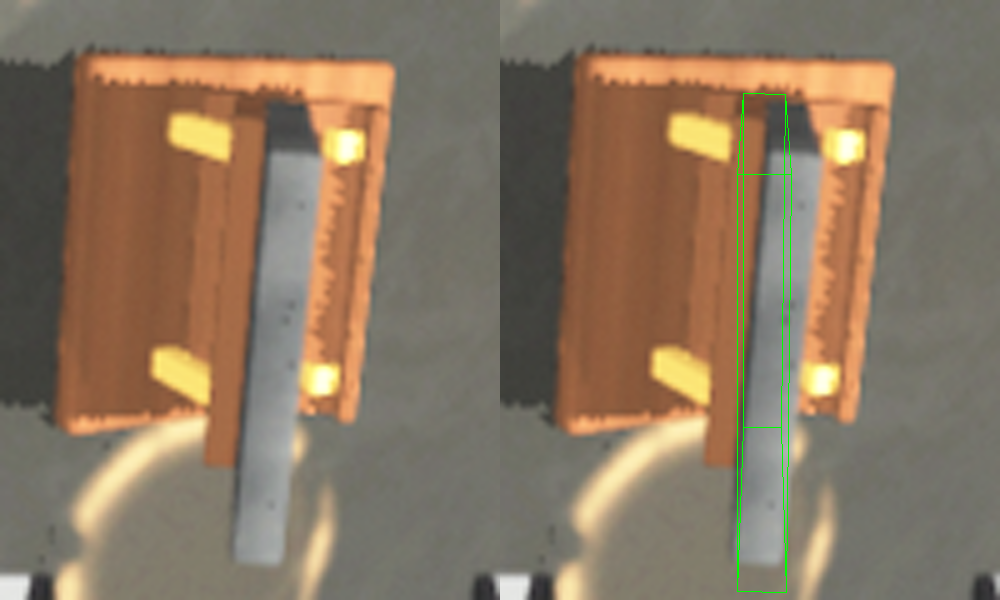

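Run:
```python
from goal import *
from scipy.optimize import least_squares
c=np.load("w1.npy",allow_pickle=True).item()
px=np.array([(270,152),(321,155),(283,563),(236,562)])/5+[225,145]-.5
# which corners: image up -> ? test both y signs
r0,o0=cardpose(*CARD)
print(proj(c,r0.apply(np.array([(-35,35,-4),(-35,35,4),(-35,-35,4),(-35,-35,-4)])*1e-3)+o0))
Vc=np.array([(-35,35,-4),(-35,35,4),(-35,-35,4),(-35,-35,-4)])*1e-3
for free in(3,4,5):
    def f(q):
        C=[q[0],q[1],q[3] if free>3 else .047,q[2]]; r,o=cardpose(*C,lean=q[4] if free>4 else 35); return (proj(c,r.apply(Vc)+o)-px).ravel()
    s=least_squares(f,[.4885,-.331,CARD[3],.047,35][:free],x_scale=[.01,.01,.1,.01,5][:free]); print(s.x,np.degrees(s.x[2]),np.abs(s.fun).max())
```

```text
[[272.0474 179.4303]
 [282.7961 179.4875]
 [281.8106 262.9279]
 [272.0906 262.8793]]
[ 0.4887 -0.3344 -2.2634] -129.68157873791884 1.957427466984825
[ 0.4833 -0.3366 -2.274   0.0398] -130.29056478568555 0.24698082547081412
[ 0.4854 -0.3341 -2.2745  0.0377 28.5262] -130.31673262747782 0.05917553173298984
```

```bash
sed -i 's/^CARD=.*/CARD=(.4872,-.3350,.0455,np.radians(-130))/' goal.py
python3 - <<'E'
from goal import *
s=st(); rel(*grasp(.045),s)
c=np.load("w1.npy",allow_pickle=True).item()
Rt=R.from_quat(s["tcp_rot"]); x=Rt.as_matrix()[:,0]
print(proj(c,np.array([s["tcp_pos"]+x*k for k in(0,.008,.1)])))
E
```

```text
t 3.2 tcp [ 0.5259 -0.2762  0.1416] j [-0.269  0.108  1.695 -0.569  1.568  1.97 ] F [ 0.02  0.41 -0.08] gap 0.529
turn [ 4.7 -0.1 -2.9] ang 5.5 shift [0.0582 0.005  0.0028] dist 0.058
[[276.9494 280.4462]
 [276.9417 272.5058]
 [276.8871 215.7074]]
```

{"name": "jog_arm", "arguments": {
  "series": [
    [2.4,0,-1.5,0.03,0.0025,0.0015,0.045],
    [4.7,0,-2.9,0.058,0.005,0.003,0.045],
    [4.7,0,-2.9,0.058,0.005,0.003,0.045],
    [4.7,0,-2.9,0.058,0.005,0.003,0.045],
    [4.7,0,-2.9,0.058,0.005,0.003,0.045]
  ]
}}

```text
t: 3.7
tcp_pos: [0.5088, -0.3103, 0.0982]
tcp_rot: [-0.42, -0.194, 0.804, -0.374]
ft_force: [-0.1, 0.3, 0.0]
finger_gap: 0.53
```

Run:
```python
from goal import *
s=st(); rel(*grasp(.045),s); c=capture("wrist"); np.save("w2.npy",c,allow_pickle=True)
Rt=R.from_quat(s["tcp_rot"]); x=Rt.as_matrix()[:,0]
print(proj(c,np.array([s["tcp_pos"]+x*k for k in(0,.008,.1)])))
im=c["img"][:,:,::-1].copy(); k=4;x0,y0=200,120
im=cv2.resize(im[y0:y0+150,x0:x0+150],None,fx=k,fy=k,interpolation=cv2.INTER_CUBIC)
cv2.imwrite("pics/w2.png",im)
```

```text
t 3.7 tcp [ 0.5088 -0.3103  0.0982] j [-0.336  0.156  1.717 -0.565  1.519  2.039] F [-0.08  0.35  0.04] gap 0.53
turn [-0.2 -0.2 -0. ] ang 0.3 shift [ 0.001  -0.0007 -0.0033] dist 0.004
[[274.9445 281.6092]
 [275.0658 273.63  ]
 [275.9352 216.5571]]
```

View pics/w2.png

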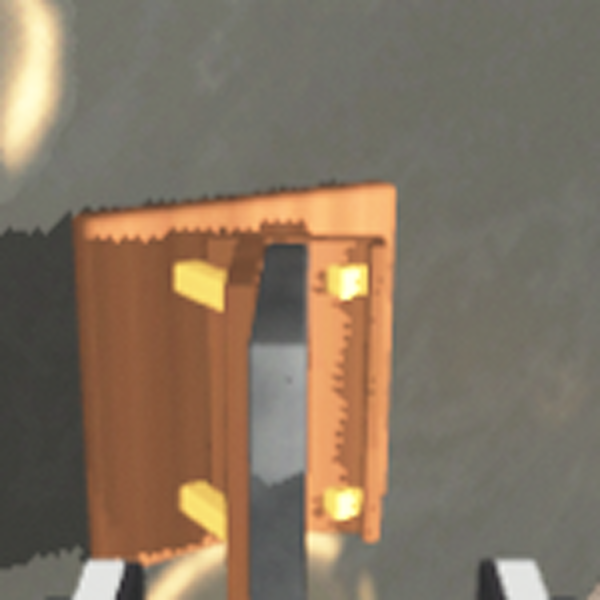

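Run:
```python
from goal import *
from scipy.optimize import least_squares
c=np.load("w2.npy",allow_pickle=True).item()
P=np.array([.5088,-.3103,.0982]); Rt=R.from_quat(np.array([-0.42,-0.194,0.804,-0.374])/np.linalg.norm([-0.42,-0.194,0.804,-0.374]))
s=sense(); print(s["tcp_pos"]); 
px=np.array([(250,344),(307,344),(265,243),(307,243)])/4+[200,120]-.4
def f(q):
    X,Y,Zc=q; V=np.array([(X,Y,Zc-.004),(X,Y,Zc+.004),(X+.07,Y,Zc-.004),(X+.07,Y,Zc+.004)])
    return (proj(c,Rt.apply(V)+P)-px).ravel()
r=least_squares(f,[.03,.035,-.003],x_scale=.01); print(r.x,r.fun)
X,Y,Zc=r.x; print("card centre world",Rt.apply([X+.035,Y-.035,Zc])+P)
```

```text
[ 0.5089 -0.3101  0.0982]
[ 0.0372  0.0299 -0.0039] [ 0.3714  0.1892 -0.793   0.1958  0.7586 -0.2647 -0.1811 -0.2625]
card centre world [ 0.4804 -0.3362  0.0368]
```

Run:
```python
from goal import *
from scipy.optimize import least_squares
c=np.load("w2.npy",allow_pickle=True).item()
s=sense(); P=s["tcp_pos"]; Rt=R.from_quat(s["tcp_rot"])
for X in(.0275,.032,.037):
    px=np.array([(250,344),(307,344)])/4+[200,120]-.4
    f=lambda q:(proj(c,Rt.apply([(X,q[0],q[1]-.004),(X,q[0],q[1]+.004)])+P)-px).ravel()
    r=least_squares(f,[.035,-.003],x_scale=.01)
    print(X,r.x,r.fun,"bottom v",proj(c,Rt.apply([(X+.07,r.x[0],r.x[1])])+P),"C",Rt.apply([X+.035,r.x[0]-.035,r.x[1]])+P)
print(np.degrees(Rt.as_euler('zyx')),Rt.as_matrix())
```

```text
0.0275 [ 0.0332 -0.0033] [ 0.182  -0.0017 -0.1819 -0.0012] bottom v [[271.564  178.7789]] C [ 0.4863 -0.3343  0.045 ]
0.032 [ 0.0317 -0.0034] [ 0.3707 -0.0032 -0.3706 -0.0027] bottom v [[271.518  179.3056]] C [ 0.4836 -0.3352  0.0413]
0.037 [ 0.0301 -0.0035] [ 0.5687 -0.0046 -0.5685 -0.0041] bottom v [[271.4689 179.8671]] C [ 0.4806 -0.3363  0.0371]
[-115.6366  -32.0233   47.6348] [[-0.3668  0.7644 -0.5303]
 [-0.438  -0.6448 -0.6264]
 [-0.8207  0.0025  0.5713]]
```

{"name": "jog_arm", "arguments": {
  "series": [
    [0,0,0,0.01,-0.002,-0.0035,0.045],
    [0,0,0,0.02,-0.002,-0.0035,0.045],
    [0,0,0,0.03,-0.002,-0.0035,0.045],
    [0,0,0,0.04,-0.002,-0.0035,0.045],
    [0,0,0,0.045,-0.002,-0.0035,0.045]
  ]
}}

```text
t: 4.25
tcp_pos: [0.4914, -0.3266, 0.0566]
tcp_rot: [-0.419, -0.195, 0.804, -0.373]
ft_force: [-0.2, -0.0, 0.6]
finger_gap: 0.525
```

Run:
```python
from goal import *
s=st(); rel(*grasp(),s); c=capture("wrist"); 
im=c["img"][:,:,::-1].copy(); k=4;x0,y0=190,150
im=cv2.resize(im[y0:y0+150,x0:x0+180],None,fx=k,fy=k,interpolation=cv2.INTER_CUBIC)
cv2.imwrite("pics/w3.png",im)
```

```text
t 4.25 tcp [ 0.4914 -0.3266  0.0566] j [-0.37   0.178  1.767 -0.577  1.445  2.05 ] F [-0.16 -0.01  0.59] gap 0.525
turn [-0.2 -0.1  0.1] ang 0.2 shift [-0.0017  0.0022  0.0011] dist 0.003
```

View pics/w3.png

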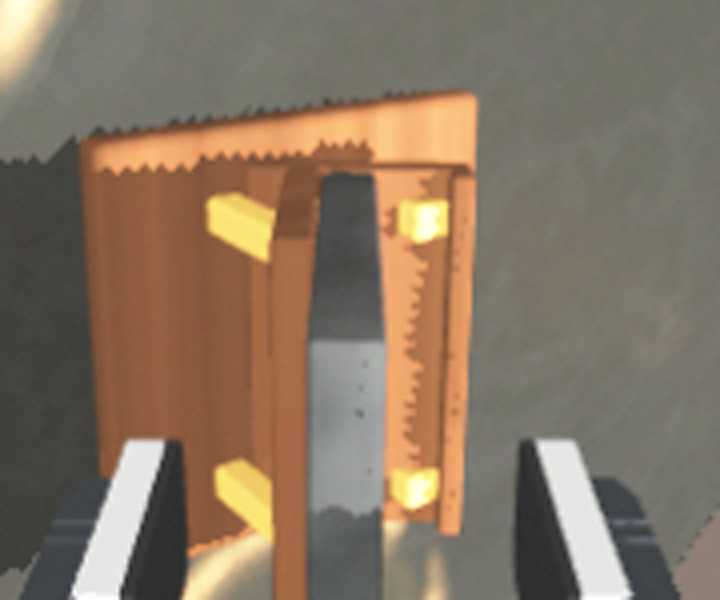

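{"name": "jog_arm", "arguments": {
  "series": [
    [0,0,0,0,0,0,0.0],
    [0,0,0,0,0,0,0.0],
    [0,0,0,0,0,0,0.0],
    [0,0,0,0,0,0,0.0],
    [0,0,0,0,0,0,0.0]
  ],
  "force": 70
}}

```text
t: 4.8
tcp_pos: [0.4926, -0.3262, 0.0583]
tcp_rot: [-0.42, -0.194, 0.804, -0.374]
ft_force: [1.3, 2.1, 2.4]
finger_gap: 0.091
```

Run:
```python
from goal import *
s=st(); np.save("grasp_state.npy",dict(p=s["tcp_pos"],q=s["tcp_rot"],j=s["joints"]),allow_pickle=True); c=capture("wrist"); 
im=c["img"][:,:,::-1].copy(); k=4;x0,y0=190,150
im=cv2.resize(im[y0:y0+150,x0:x0+180],None,fx=k,fy=k,interpolation=cv2.INTER_CUBIC)
cv2.imwrite("pics/w4.png",im)
```

```text
t 4.8 tcp [ 0.4926 -0.3262  0.0583] j [-0.369  0.176  1.765 -0.576  1.446  2.05 ] F [1.34 2.13 2.41] gap 0.091
```

View pics/w4.png

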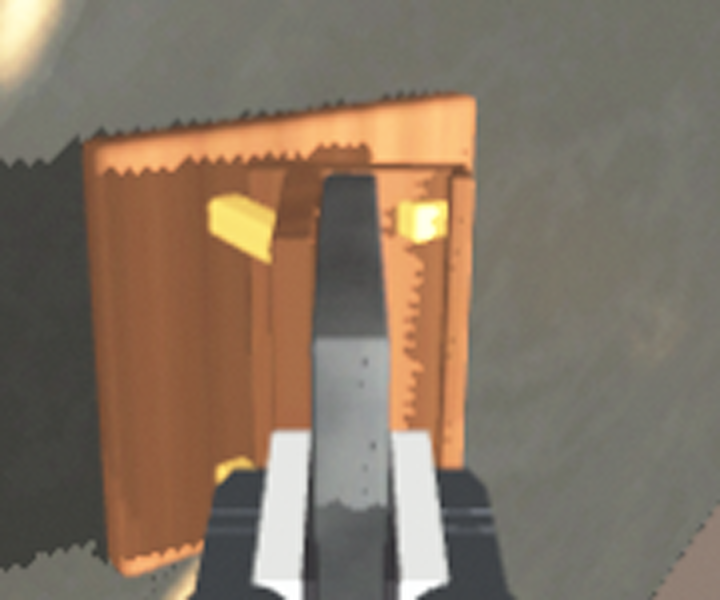

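{"name": "jog_arm", "arguments": {
  "series": [
    [0,0,0,-0.01,0,0,0.0],
    [0,0,0,-0.03,0,0,0.0],
    [0,0,0,-0.06,0,0,0.0],
    [0,0,0,-0.1,0,0,0.0],
    [0,0,0,-0.14,0,0,0.0]
  ]
}}

```text
t: 5.35
tcp_pos: [0.544, -0.264, 0.1741]
tcp_rot: [-0.42, -0.195, 0.804, -0.373]
ft_force: [0.2, -0.3, -0.8]
finger_gap: 0.088
```

Run:
```python
from goal import *
s=st(); c=capture("wrist"); s=st(); cv2.imwrite("pics/w5.png",c["img"][:,:,::-1]);np.save("w5.npy",c,allow_pickle=True)
```

```text
t 5.35 tcp [ 0.544  -0.264   0.1741] j [-0.253  0.144  1.601 -0.544  1.674  2.04 ] F [ 0.21 -0.34 -0.83] gap 0.088
t 5.4 tcp [ 0.5472 -0.2624  0.1801] j [-0.249  0.141  1.593 -0.544  1.678  2.04 ] F [1.55 2.24 5.13] gap 0.091
```

View pics/w5.png

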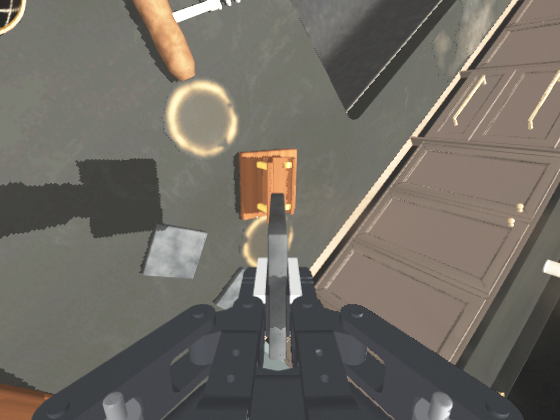

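Run:
```python
from goal import *
c=np.load("w5.npy",allow_pickle=True).item()
im=c["img"][:,:,::-1].copy(); k=8;x0,y0=240,180
im=cv2.resize(im[y0:y0+75,x0:x0+75],None,fx=k,fy=k,interpolation=cv2.INTER_CUBIC)
cv2.imwrite("pics/w5c.png",im)
```

```text
(no output)
```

View pics/w5c.png

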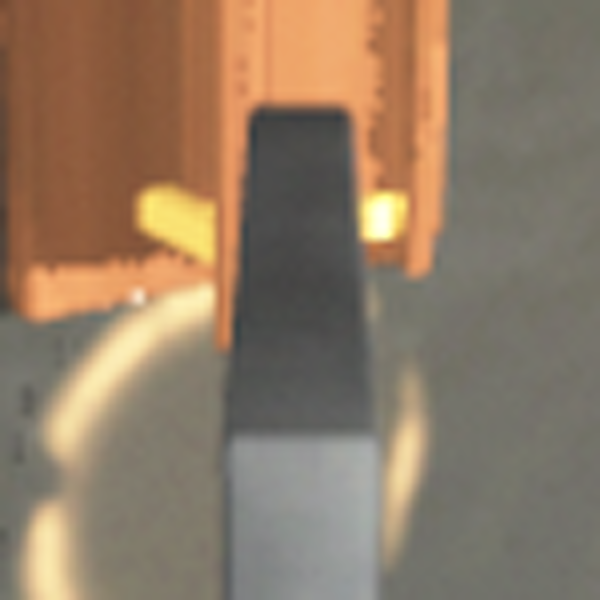

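```bash
cat >> goal.py <<'E'
_R0=R.from_quat([0.388644,0.59124133,-0.38814308,0.59053745]); _P0=np.array([0.26762674,-0.61946986,0.23853334])
WCAM=dict(vfov=71.1214609404455,cx=277.17801533609344,cy=212.0498820597061,k1=-0.02960008642206347,
 eye=_R0.inv().apply(np.array([0.34466346,-0.58765626,0.37329557])-_P0),rotation=(_R0.inv()*R.from_quat([-0.13790865,0.09153467,-0.5416651,0.82413684])).as_quat())
E
python3 - <<'E'
from goal import *
from scipy.optimize import least_squares
print(WCAM["eye"],R.from_quat(WCAM["rotation"]).as_matrix())
px=np.array([(228,434),(380,434),(248,105),(352,105)])/8+[240,180]-.45
def f(q):
    X,Y,Zc,dz=q; V=np.array([(X,Y,Zc-.004),(X,Y,Zc+.004),(X+.07,Y,Zc+dz-.004),(X+.07,Y,Zc+dz+.004)])
    return (proj(WCAM,V)-px).ravel()
r=least_squares(f,[-.02,.035,0,0],x_scale=.01); print(r.x,r.fun)
E
```

```text
[-0.1348  0.0833  0.0012] [[ 0.0003  0.3265 -0.9452]
 [-0.0002  0.9452  0.3265]
 [ 1.      0.0001  0.0003]]
[-0.0147  0.0316  0.0013 -0.0003] [ 0.4931  0.1576 -0.4931  0.1564  0.5241 -0.2361 -0.5241 -0.2373]
```

```bash
cat >> goal.py <<'E'
HP=[.537,.0355,.100,np.radians(-87.0)]
CX,CY=.053,-.0025
def panpose(th=0,hover=0,s=.033,yc=-.0123,hp=None,turn=20):
    hp=hp or HP
    Rt,_=panrot(hp[3],th,turn); tilt=R.from_euler('y',-th)
    b=np.arctan2(34,70)
    B=np.array([-.085+np.cos(b)*s,yc,.024-np.sin(b)*s])
    Bw=R.from_euler('z',hp[3]).apply(tilt.apply(B))+hp[:3]
    return Rt, Bw-Rt.apply([CX+hover,CY,0])
E
python3 - <<'E'
from goal import *
s=st(); 
print(panpose(0,.12)[1],panpose(0,.045)[1],panpose(0,0)[1],panpose(.68)[1])
rel(*panpose(0,.12),s)
E
```

```text
t 5.4 tcp [ 0.5472 -0.2624  0.1801] j [-0.249  0.141  1.593 -0.544  1.678  2.04 ] F [1.55 2.24 5.13] gap 0.091
[0.5281 0.0155 0.2656] [0.5264 0.0482 0.1981] [0.5253 0.0679 0.1576] [0.5238 0.0967 0.1241]
turn [-63.2  58.   13.5] ang 86.8 shift [-0.1853 -0.1931 -0.1153] dist 0.291
```

{"name": "jog_arm", "arguments": {
  "series": [
    [-63.2,58,13.5,-0.185,-0.193,-0.115,0.0],
    [-63.2,58,13.5,-0.185,-0.193,-0.115,0.0],
    [-63.2,58,13.5,-0.185,-0.193,-0.115,0.0],
    [-63.2,58,13.5,-0.185,-0.193,-0.115,0.0],
    [-63.2,58,13.5,-0.185,-0.193,-0.115,0.0]
  ]
}}

```text
t: 5.9
tcp_pos: [0.5275, -0.0244, 0.248]
tcp_rot: [-0.499, -0.465, 0.57, -0.459]
ft_force: [-0.5, 0.6, -1.4]
finger_gap: 0.089
```

Run:
```python
from goal import *
s=st(); rel(*panpose(0,.12),s)
```

```text
t 5.9 tcp [ 0.5275 -0.0244  0.248 ] j [-0.061 -0.159  1.7   -0.064  1.677  1.651] F [-0.52  0.6  -1.36] gap 0.089
turn [-31.7  28.9   7. ] ang 43.5 shift [-0.0199 -0.0066 -0.0383] dist 0.044
```

{"name": "jog_arm", "arguments": {
  "series": [
    [-31.7,28.9,7,-0.02,-0.0066,-0.038,0.0],
    [-31.7,28.9,7,-0.02,-0.0066,-0.038,0.0],
    [-31.7,28.9,7,-0.02,-0.0066,-0.038,0.0],
    [-31.7,28.9,7,-0.02,-0.0066,-0.038,0.0],
    [-31.7,28.9,7,-0.02,-0.0066,-0.038,0.0]
  ]
}}

```text
t: 6.4
tcp_pos: [0.5286, 0.0133, 0.265]
tcp_rot: [0.508, 0.666, -0.257, 0.481]
ft_force: [-0.2, 0.7, -1.4]
finger_gap: 0.089
```

Run:
```python
from goal import *
s=st(); rel(*panpose(0,.12),s)
for n in("wrist","top","scene"):
    c=capture(n); np.save(n+"6.npy",c,allow_pickle=True)
    cv2.imwrite(f"pics/{n}6.png",c["img"][:,:,::-1])
s=st(); rel(*panpose(0,.12),s)
```

```text
t 6.4 tcp [0.5286 0.0133 0.265 ] j [-0.246 -0.168  1.723  0.43   1.71   0.964] F [-0.19  0.72 -1.39] gap 0.089
turn [-0.4  0.4  0. ] ang 0.6 shift [ 0.0005  0.0004 -0.0023] dist 0.002
t 6.55 tcp [0.5287 0.0121 0.2635] j [-0.246 -0.167  1.723  0.424  1.709  0.973] F [ 0.02 -0.06 -1.18] gap 0.092
turn [-1.   0.6  0.2] ang 1.2 shift [-0.0005  0.0009 -0.0039] dist 0.004
```

View pics/wrist6.png

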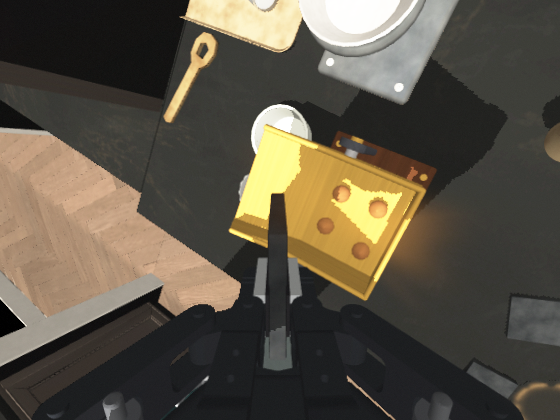

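View pics/scene6.png

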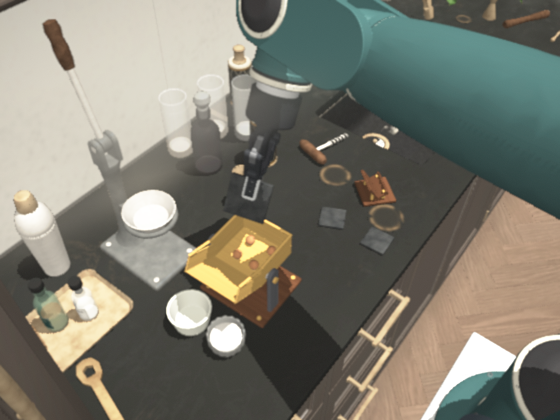

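```bash
cat > ov.py <<'E'
from goal import *
import sys
def draw(c,hp,roi,k,out,th=0):
    im=c["img"][:,:,::-1].copy(); x0,y0,w,h=roi
    im=cv2.resize(im[y0:y0+h,x0:x0+w],None,fx=k,fy=k,interpolation=cv2.INTER_CUBIC)
    tl=R.from_euler('y',-th)
    def P(p): return tuple(int(v) for v in ((proj(c,Hf(hp,tl.apply(np.array(p,float).reshape(1,3))))[0]-[x0,y0]+.5)*k))
    for L,col in LINES: 
        for a,b in zip(L[:-1],L[1:]): cv2.line(im,P(a),P(b),col,1)
    cv2.imwrite(out,im)
G=(0,255,0);B=(255,0,0);M=(255,0,255)
LINES=[([(73,-55,37),(73,55,37)],G),([(70,-52,37),(70,52,37)],G),([(-85,-52,24),(-85,52,24)],B),([(-15,-52,-10),(-15,52,-10)],B),
 ([(-85,-55,55),(-85,-55,24)],M),([(-85,55,55),(-85,55,24)],M)]
for y in(-55,-52,52,55): LINES.append(([(73,y,37),(0,y,37)],G))
for y in(-52,52): LINES.append(([(70,y,-10),(-15,y,-10),(-85,y,24)],B))
E
python3 - <<'E'
from ov import *
c=np.load("wrist6.npy",allow_pickle=True).item()
draw(c,HP,(220,110,220,200),3.5,"pics/ov6.png")
E
```

```text
(no output)
```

View pics/ov6.png

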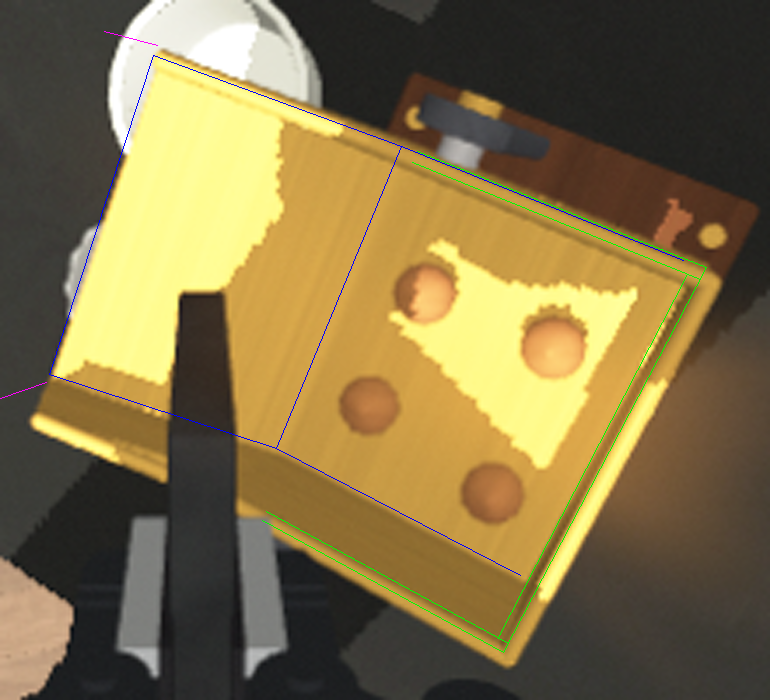

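Run:
```python
from ov import *
from scipy.optimize import least_squares
c=np.load("wrist6.npy",allow_pickle=True).item()
pts=[((720,283),(73,55,37)),((513,665),(73,-55,37)),((33,420),(-71.5,-55,52)),((276,447),(-15,-52,-10)),((50,376),(-85,-52,24)),((526,578),(70,-52,-10))]
px=np.array([p[0] for p in pts])/3.5+[220,110]-.4; V=np.array([p[1] for p in pts],float)
for free in(3,4):
    f=lambda q:(proj(c,Hf([q[0],q[1],q[3] if free>3 else .1,q[2]],V))-px).ravel()
    r=least_squares(f,[.537,.0355,HP[3],.1][:free],x_scale=[.01,.01,.1,.01][:free],loss="soft_l1"); print(r.x,np.degrees(r.x[2]));print(f(r.x).reshape(-1,2))
```

```text
[ 0.5366  0.0327 -1.5352] -87.95773540709314
[[-0.3661 -0.529 ]
 [-1.6171 -1.087 ]
 [ 1.1731  0.1387]
 [ 1.4705  1.4409]
 [ 1.2853 -0.4644]
 [-0.6125  1.418 ]]
[ 0.5373  0.0326 -1.5337  0.1027] -87.87732171236708
[[ 0.3181 -1.1593]
 [-1.4589 -0.4718]
 [ 0.0361  0.2413]
 [ 1.032   1.5423]
 [ 0.2792 -0.4636]
 [-0.4398  1.7562]]
```

```bash
sed -i 's/^HP=.*/HP=[.537,.0345,.100,np.radians(-87.5)]/' goal.py
python3 - <<'E'
from goal import *
s=st(); rel(*panpose(0,.05),s); print(panpose(0,.05)[1])
E
```

```text
t 6.55 tcp [0.5287 0.0121 0.2635] j [-0.246 -0.167  1.723  0.424  1.709  0.973] F [ 0.02 -0.06 -1.18] gap 0.092
turn [-0.5  0.6  0.4] ang 0.9 shift [ 0.0691  0.0009 -0.0039] dist 0.069
[0.5266 0.0451 0.2026]
```

{"name": "jog_arm", "arguments": {
  "series": [
    [-0.5,0.6,0.4,0.02,0.001,-0.004,0.0],
    [-0.5,0.6,0.4,0.04,0.001,-0.004,0.0],
    [-0.5,0.6,0.4,0.06,0.001,-0.004,0.0],
    [-0.5,0.6,0.4,0.069,0.001,-0.004,0.0],
    [-0.5,0.6,0.4,0.069,0.001,-0.004,0.0]
  ]
}}

```text
t: 7.05
tcp_pos: [0.5263, 0.047, 0.2029]
tcp_rot: [0.51, 0.668, -0.254, 0.48]
ft_force: [0.3, -0.8, -0.4]
finger_gap: 0.087
```

Run:
```python
from ov import *
s=st(); rel(*panpose(0,.05),s)
for n in("wrist","top"):
    c=capture(n); np.save(n+"7.npy",c,allow_pickle=True)
    cv2.imwrite(f"pics/{n}7.png",c["img"][:,:,::-1])
s=st(); rel(*panpose(0,.05),s)
draw(np.load("wrist7.npy",allow_pickle=True).item(),HP,(200,80,220,200),3.5,"pics/ov7.png")
```

```text
t 7.05 tcp [0.5263 0.047  0.2029] j [-0.189 -0.161  1.819  0.439  1.595  0.971] F [ 0.32 -0.8  -0.37] gap 0.087
turn [ 0.2 -0.1  0.1] ang 0.2 shift [-0.0006 -0.0005  0.0017] dist 0.002
t 7.15 tcp [0.5269 0.0463 0.2043] j [-0.191 -0.162  1.818  0.44   1.595  0.97 ] F [ 0.12 -0.14 -1.05] gap 0.089
turn [ 0.2 -0.  -0. ] ang 0.2 shift [ 0.001  -0.001   0.0015] dist 0.002
```

View pics/ov7.png

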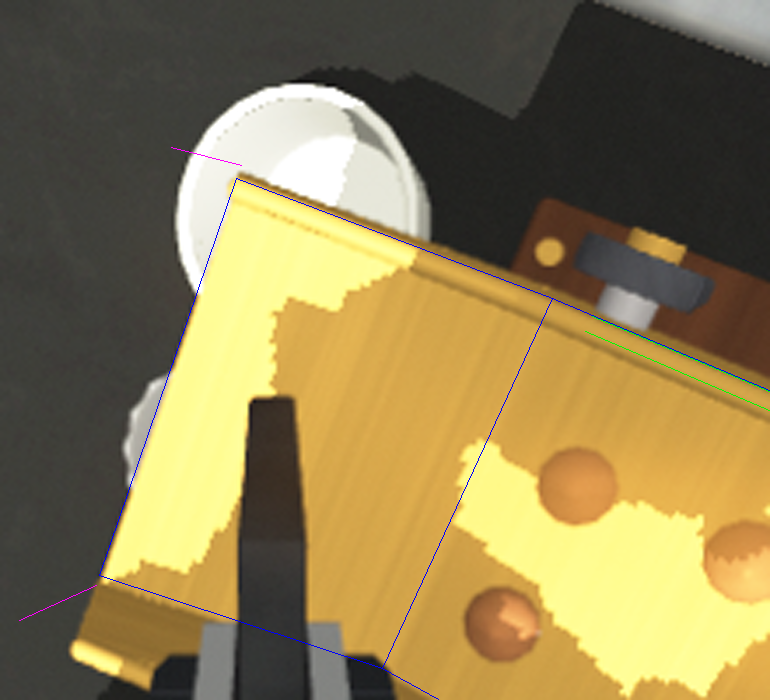

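View pics/top7.png

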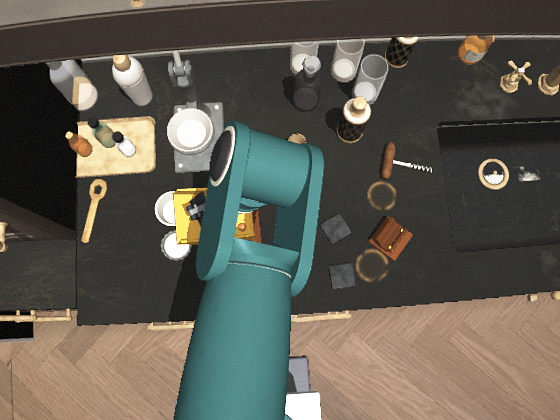

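{"name": "jog_arm", "arguments": {
  "series": [
    [0.2,0,0,0.01,-0.001,0.0015,0.0],
    [0.2,0,0,0.02,-0.001,0.0015,0.0],
    [0.2,0,0,0.03,-0.001,0.0015,0.0],
    [0.2,0,0,0.036,-0.001,0.0015,0.0],
    [0.2,0,0,0.036,-0.001,0.0015,0.0]
  ]
}}

```text
t: 7.65
tcp_pos: [0.5253, 0.0608, 0.1692]
tcp_rot: [0.511, 0.667, -0.255, 0.478]
ft_force: [-0.4, 0.6, -0.8]
finger_gap: 0.088
```

Run:
```python
from ov import *
s=st(); rel(*panpose(0,.015),s)
for n in("wrist","scene"):
    c=capture(n); np.save(n+"8.npy",c,allow_pickle=True)
s=st(); rel(*panpose(0,.0),s)
draw(np.load("wrist8.npy",allow_pickle=True).item(),HP,(190,60,220,200),3.5,"pics/ov8.png")
draw(np.load("scene8.npy",allow_pickle=True).item(),HP,(170,190,140,120),5,"pics/sc8.png")
```

```text
t 7.65 tcp [0.5253 0.0608 0.1692] j [-0.165 -0.148  1.864  0.444  1.533  0.971] F [-0.4   0.57 -0.78] gap 0.088
turn [ 0.  -0.1  0. ] ang 0.1 shift [-0.0019  0.0007 -0.0003] dist 0.002
t 7.75 tcp [0.5257 0.0604 0.1704] j [-0.166 -0.149  1.862  0.444  1.533  0.971] F [-0.81  0.22 -0.3 ] gap 0.091
turn [ 0.  -0.1 -0. ] ang 0.1 shift [ 0.0143  0.0003 -0.0002] dist 0.014
```

View pics/ov8.png

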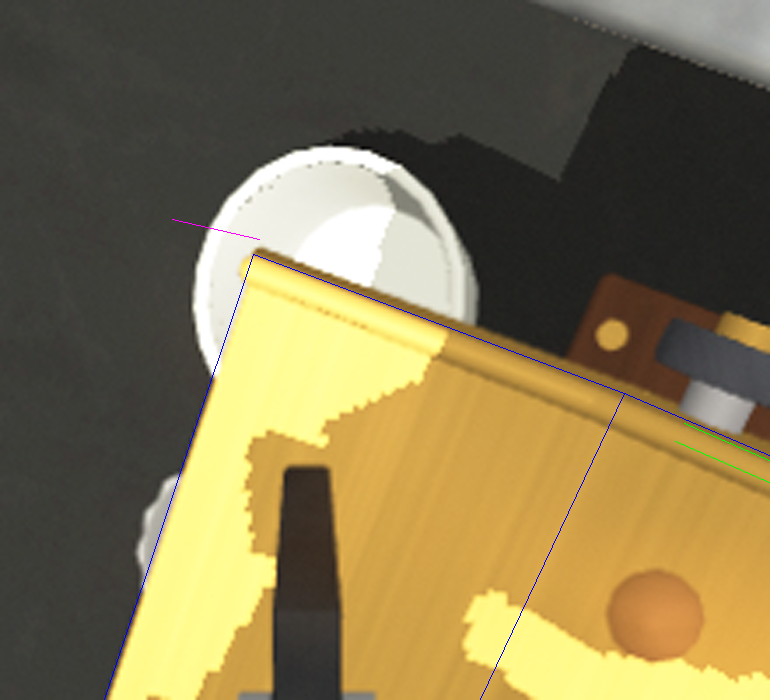

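View pics/sc8.png

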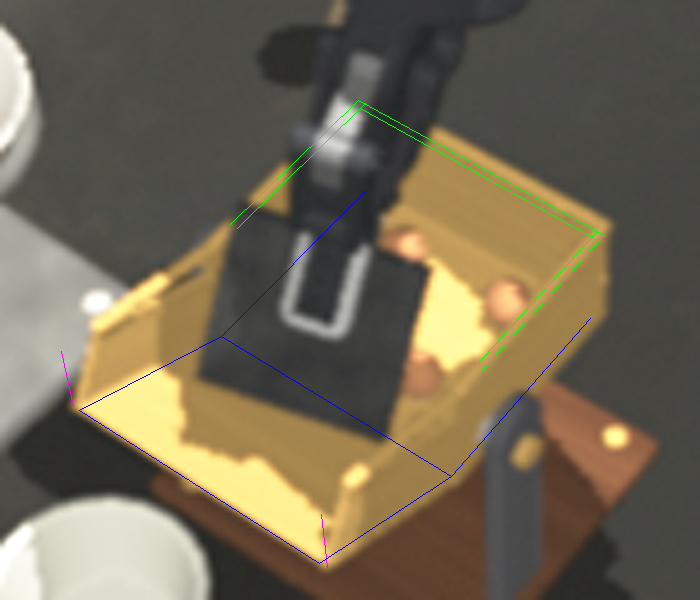

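{"name": "jog_arm", "arguments": {
  "series": [
    [0,0,0,0.003,0,0,0.0],
    [0,0,0,0.006,0,0,0.0],
    [0,0,0,0.009,0,0,0.0],
    [0,0,0,0.011,0,0,0.0],
    [0,0,0,0.011,0,0,0.0]
  ]
}}

```text
t: 8.25
tcp_pos: [0.5254, 0.0653, 0.1601]
tcp_rot: [0.511, 0.667, -0.254, 0.479]
ft_force: [0.3, 0.0, -0.4]
finger_gap: 0.087
```

Run:
```python
from ov import *
s=st(); rel(*panpose(0,.0),s)
```

```text
t 8.25 tcp [0.5254 0.0653 0.1601] j [-0.157 -0.144  1.875  0.445  1.514  0.972] F [ 0.29  0.01 -0.36] gap 0.087
turn [ 0.  -0.1 -0. ] ang 0.1 shift [ 0.0029  0.0004 -0.0002] dist 0.003
```

{"name": "jog_arm", "arguments": {
  "series": [
    [0,0,0,0.001,0,0,0.0],
    [0,0,0,0.002,0,0,0.0],
    [0,0,0,0.003,0,0,0.0],
    [0,0,0,0.004,0,0,0.0],
    [0,0,0,0.004,0,0,0.0]
  ]
}}

```text
t: 8.75
tcp_pos: [0.5254, 0.067, 0.1567]
tcp_rot: [0.511, 0.667, -0.254, 0.479]
ft_force: [0.7, -0.7, 0.1]
finger_gap: 0.088
```

Run:
```python
from ov import *
s=st(); rel(*panpose(0,.0),s)
c=capture("scene"); np.save("scene9.npy",c,allow_pickle=True)
draw(c,HP,(170,190,140,120),5,"pics/sc9.png")
for i in range(3): print(np.round(sense()["ft_force"],2)); capture("top")
```

```text
t 8.75 tcp [0.5254 0.067  0.1567] j [-0.154 -0.142  1.879  0.445  1.507  0.972] F [ 0.68 -0.67  0.06] gap 0.088
turn [ 0.  -0.1 -0. ] ang 0.1 shift [-0.0009  0.0004 -0.0003] dist 0.001
[-0.73 -0.46 -0.69]
[-0.34  0.38 -1.32]
[ 0.45  0.05 -0.59]
```

View pics/sc9.png

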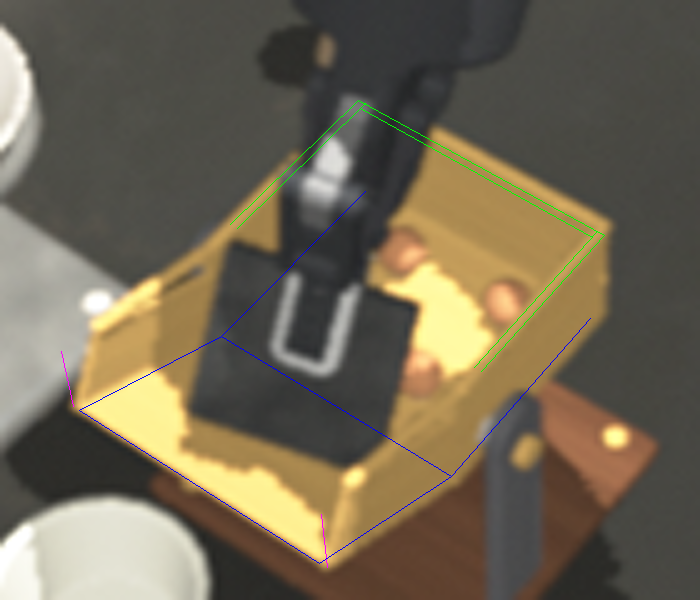

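{"name": "jog_arm", "arguments": {
  "series": [
    [0,0,0,0.001,0,0,0.0],
    [0,0,0,0.002,0,0,0.0],
    [0,0,0,0.003,0,0,0.0],
    [0,0,0,0.004,0,0,0.0],
    [0,0,0,0.004,0,0,0.0]
  ]
}}

```text
t: 9.45
tcp_pos: [0.5253, 0.0688, 0.153]
tcp_rot: [0.511, 0.667, -0.254, 0.479]
ft_force: [0.9, -0.4, -0.9]
finger_gap: 0.089
```

Run:
```python
from ov import *
s=st(); rel(*panpose(0,.0),s)
c=capture("scene"); np.save("scene9.npy",c,allow_pickle=True)
draw(c,HP,(170,190,140,120),5,"pics/sc10.png")
for i in range(3): print(np.round(sense()["ft_force"],2)); c=capture("wrist")
draw(c,HP,(190,60,220,200),3.5,"pics/ov10.png")
```

```text
t 9.45 tcp [0.5253 0.0688 0.153 ] j [-0.15  -0.14   1.883  0.446  1.5    0.972] F [ 0.87 -0.43 -0.94] gap 0.089
turn [ 0.  -0.1 -0. ] ang 0.1 shift [-0.0049  0.0004 -0.0003] dist 0.005
[-0.43  0.33 -1.46]
[ 0.19  0.37 -0.47]
[-0.33  0.75 -1.33]
```

View pics/sc10.png

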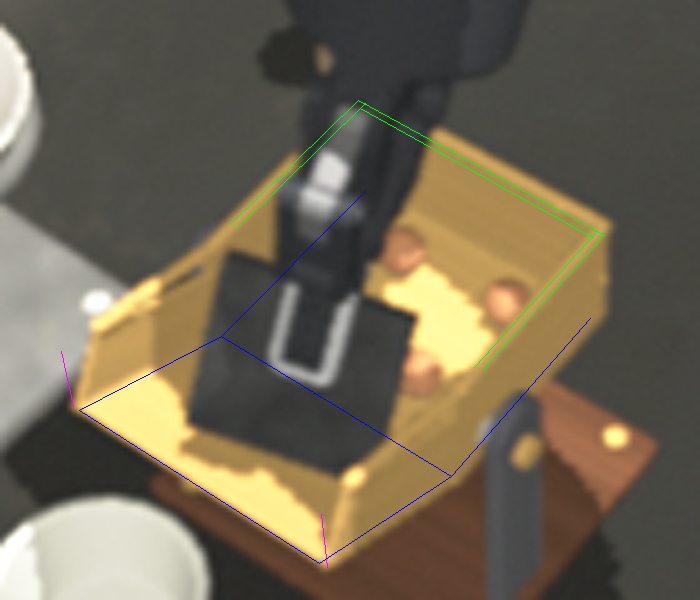

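View pics/ov10.png

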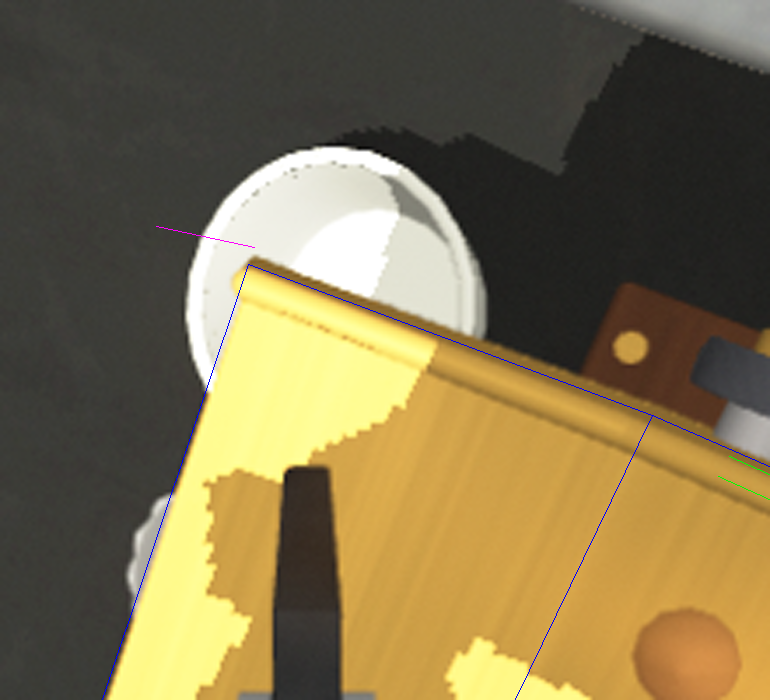

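{"name": "jog_arm", "arguments": {
  "series": [
    [0,0,0,0.001,0,0,0.0],
    [0,0,0,0.002,0,0,0.0],
    [0,0,0,0.003,0,0,0.0],
    [0,0,0,0.004,0,0,0.0],
    [0,0,0,0.004,0,0,0.0]
  ]
}}

```text
t: 10.15
tcp_pos: [0.5254, 0.0704, 0.1497]
tcp_rot: [0.511, 0.667, -0.254, 0.479]
ft_force: [0.5, -3.0, 2.9]
finger_gap: 0.084
```

Run:
```python
from ov import *
s=st(); rel(*panpose(0,.0),s)
F=[]
for i in range(4): F.append(sense()["ft_force"]); c=capture("scene")
print(np.mean(F,0))
draw(c,HP,(170,190,140,120),5,"pics/sc11.png")
```

```text
t 10.15 tcp [0.5254 0.0704 0.1497] j [-0.147 -0.138  1.887  0.446  1.493  0.972] F [ 0.51 -2.98  2.95] gap 0.084
turn [ 0.  -0.1 -0. ] ang 0.1 shift [-0.0086  0.0002 -0.0004] dist 0.009
[ 0.2575 -3.0604  2.9923]
```

View pics/sc11.png

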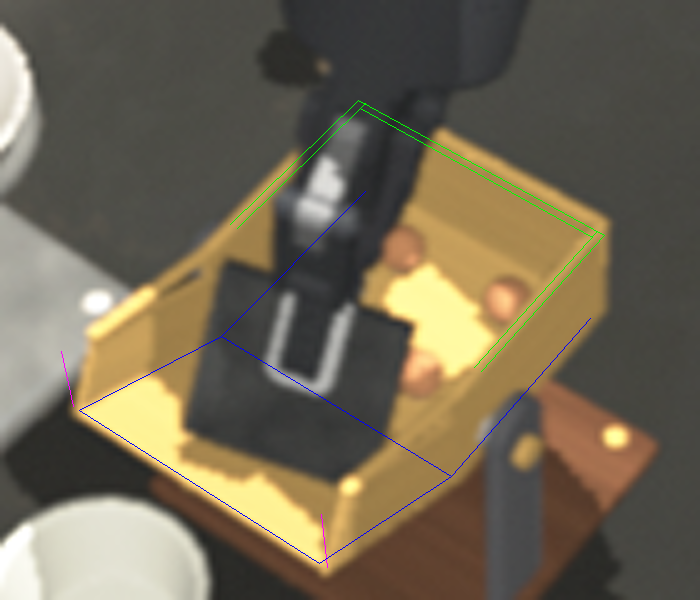

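Run:
```python
from ov import *
c=capture("scene"); w=capture("wrist"); np.save("w12.npy",w,allow_pickle=True)
draw(w,HP,(190,60,220,200),3.5,"pics/ov12.png")
Rh=R.from_euler('z',HP[3]); b=np.arctan2(34,70); n=np.array([np.sin(b),0,np.cos(b)]); d=np.array([-np.cos(b),0,np.sin(b)]); lip=np.array([-.085,0,.024])
def ramp(c,px,hp=HP,th=0.0):
    e,r=ray(c,px); t=R.from_euler('y',-th)
    e=t.inv().apply(Rh.inv().apply(e-np.array(hp[:3]))); r=t.inv().apply(Rh.inv().apply(r))
    k=((lip-e)@n)/(r@n); p=e+k*r; return (p-lip)@-d*1e3,p[1]*1e3
for q in[(187,430),(333,483)]: print(ramp(c,np.array(q)/5+[170,190]-.4),ramp(c,np.array(q)/5+[170,190]-.4,th=.05))
s=st(); Rt=R.from_quat(s["tcp_rot"])
for X in(.045,.048,.053):
  for Y in(-.0375,.0325):
    P=Rh.inv().apply(Rt.apply([X,Y,0])+s["tcp_pos"]-HP[:3]); print(X,Y,"s",(P-lip)@-d*1e3,"y",P[1]*1e3,"h",(P-lip)@n*1e3,"scene px",(proj(c,Rt.apply([X,Y,0])+s["tcp_pos"])[0]-[170,190]+.5)*5)
```

```text
(np.float64(21.73459844544683), np.float64(22.02682454813121)) (np.float64(24.77550667394421), np.float64(24.41749922906322))
(np.float64(39.42789473832017), np.float64(-28.362341370139042)) (np.float64(41.510499923423275), np.float64(-26.835875321713274))
t 10.45 tcp [0.5253 0.0704 0.1497] j [-0.147 -0.138  1.887  0.446  1.493  0.972] F [ 1.   -3.87  2.06] gap 0.088
0.045 -0.0375 s 45.24327311034936 y -45.31557486272284 h -0.6632109727918098 scene px [382.2957 503.1304]
0.045 0.0325 s 21.269944171243242 y 20.451261211176632 h -0.6105573285088428 scene px [189.8176 434.6437]
0.048 -0.0375 s 45.23829579087838 y -45.314987366078476 h -3.6632067863119797 scene px [380.2459 510.1939]
0.048 0.0325 s 21.264966851772247 y 20.451848707820947 h -3.6105531420290413 scene px [188.0564 441.7659]
0.053 -0.0375 s 45.23000025842676 y -45.31400820500454 h -8.663199808845622 scene px [376.8432 521.9203]
0.053 0.0325 s 21.256671319320635 y 20.45282786889487 h -8.610546164562649 scene px [185.1332 453.5901]
```

View pics/ov12.png

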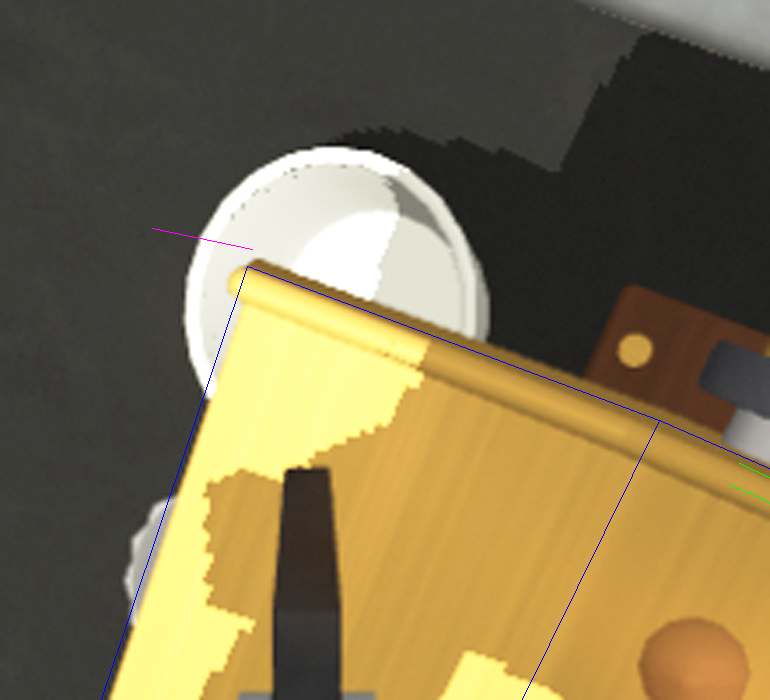

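```bash
cat >> goal.py <<'E'
CX=.0445
def arc(ths,s=None,extra=0):
    """rows for rotating the current tool pose about the hinge axis by ths (rad)"""
    s=s or sense(); Rc=R.from_quat(s["tcp_rot"]); P=np.array(s["tcp_pos"])
    Rh=R.from_euler('z',HP[3]); ax=Rh.apply([0,-1,0])
    for th in ths:
        Q=R.from_rotvec(ax*th); Rn=Q*Rc; Pn=Q.apply(P-HP[:3])+HP[:3]
        rv=np.degrees((Rc.inv()*Rn).as_rotvec()); sh=Rc.inv().apply(Pn-P); sh=sh+(Rc.inv()*Rn).apply([extra,0,0])
        print([*(float(v) for v in rv.round(1)),*(float(v) for v in sh.round(4)),0.0])
E
python3 - <<'E'
from goal import *
arc([.08,.16,.24,.32,.40])
E
```

```text
[-0.0, -4.3, -1.6, 0.0044, 0.0007, -0.002, 0.0]
[-0.0, -8.6, -3.1, 0.0091, 0.0013, -0.0036, 0.0]
[-0.0, -12.9, -4.7, 0.0138, 0.0018, -0.0049, 0.0]
[-0.0, -17.2, -6.3, 0.0186, 0.0021, -0.0059, 0.0]
[-0.0, -21.5, -7.8, 0.0235, 0.0024, -0.0065, 0.0]
```

{"name": "jog_arm", "arguments": {
  "series": [
    [0,-2.15,-0.8,0.0022,0.0004,-0.001,0],
    [0,-4.3,-1.6,0.0044,0.0007,-0.002,0],
    [0,-6.45,-2.35,0.0067,0.001,-0.0028,0],
    [0,-8.6,-3.1,0.0091,0.0013,-0.0036,0],
    [0,-10.7,-3.9,0.0114,0.0015,-0.0043,0]
  ]
}}

```text
t: 10.95
tcp_pos: [0.5249, 0.0796, 0.1415]
tcp_rot: [0.462, 0.636, -0.317, 0.531]
ft_force: [-0.9, -3.3, 4.4]
finger_gap: 0.082
```

Run:
```python
from ov import *
st()
c=capture("scene")
draw(c,HP,(150,190,160,140),4.5,"pics/sc13.png",th=.2); s=st()
arc([.05,.1,.15,.2,.25],s)
```

```text
t 10.95 tcp [0.5249 0.0796 0.1415] j [-0.031 -0.159  1.886  0.255  1.437  1.109] F [-0.88 -3.3   4.38] gap 0.082
t 11.0 tcp [0.5248 0.08   0.1415] j [-0.029 -0.159  1.886  0.253  1.437  1.111] F [-0.24 -2.84  3.45] gap 0.089
[-0.0, -2.7, -1.0, 0.0028, 0.0005, -0.0013, 0.0]
[-0.0, -5.4, -2.0, 0.0056, 0.0009, -0.0024, 0.0]
[-0.0, -8.1, -2.9, 0.0085, 0.0013, -0.0035, 0.0]
[-0.0, -10.8, -3.9, 0.0115, 0.0016, -0.0043, 0.0]
[-0.0, -13.5, -4.9, 0.0145, 0.0019, -0.0051, 0.0]
```

View pics/sc13.png

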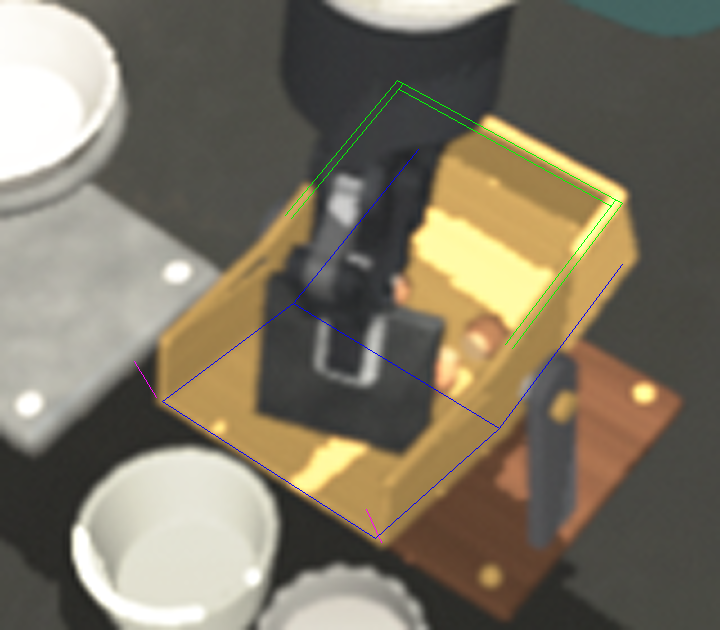

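{"name": "jog_arm", "arguments": {
  "series": [
    [0,-2.7,-1,0.0028,0.0005,-0.0013,0],
    [0,-5.4,-2,0.0056,0.0009,-0.0024,0],
    [0,-8.1,-2.9,0.0085,0.0013,-0.0035,0],
    [0,-10.8,-3.9,0.0115,0.0016,-0.0043,0],
    [0,-13.5,-4.9,0.0145,0.0019,-0.0051,0]
  ]
}}

```text
t: 11.5
tcp_pos: [0.5245, 0.0887, 0.129]
tcp_rot: [0.394, 0.589, -0.392, 0.587]
ft_force: [-2.5, -1.1, 5.6]
finger_gap: 0.09
```

Run:
```python
from ov import *
st()
c=capture("scene")
draw(c,HP,(150,190,160,140),4.5,"pics/sc14.png",th=.45); s=st()
arc([.04,.08,.12,.16,.20],s)
```

```text
t 11.5 tcp [0.5245 0.0887 0.129 ] j [ 0.118 -0.148  1.883  0.004  1.406  1.295] F [-2.46 -1.1   5.56] gap 0.09
t 11.55 tcp [0.5243 0.0891 0.1285] j [ 0.12  -0.147  1.883  0.001  1.406  1.297] F [ 0.02 -1.52  5.  ] gap 0.086
[-0.0, -2.2, -0.8, 0.0022, 0.0004, -0.001, 0.0]
[-0.0, -4.3, -1.6, 0.0045, 0.0007, -0.002, 0.0]
[-0.0, -6.5, -2.4, 0.0068, 0.001, -0.0028, 0.0]
[-0.0, -8.6, -3.1, 0.0091, 0.0013, -0.0036, 0.0]
[-0.0, -10.8, -3.9, 0.0115, 0.0016, -0.0043, 0.0]
```

View pics/sc14.png

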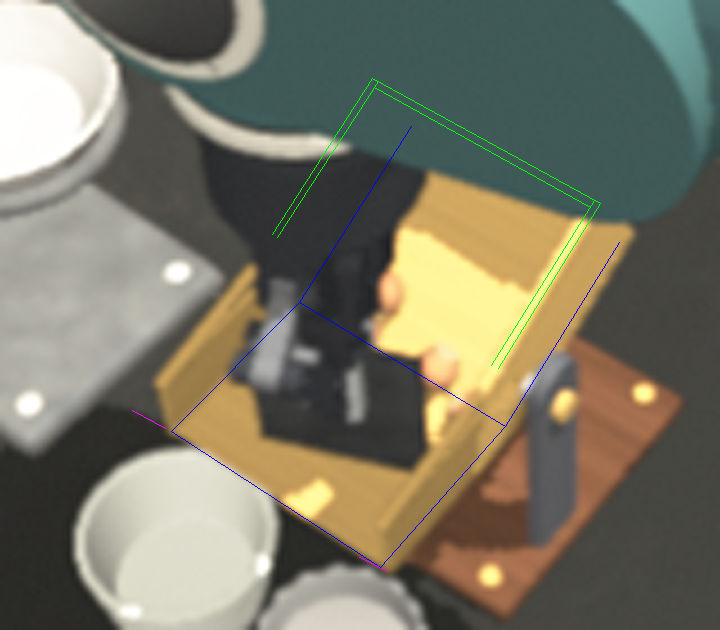

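{"name": "jog_arm", "arguments": {
  "series": [
    [0,-2.2,-0.8,0.0022,0.0004,-0.001,0],
    [0,-4.3,-1.6,0.0045,0.0007,-0.002,0],
    [0,-6.5,-2.4,0.0068,0.001,-0.0028,0],
    [0,-8.6,-3.1,0.0091,0.0013,-0.0036,0],
    [0,-10.8,-3.9,0.0115,0.0016,-0.0043,0]
  ]
}}

```text
t: 12.05
tcp_pos: [0.5243, 0.0935, 0.1174]
tcp_rot: [0.335, 0.544, -0.446, 0.626]
ft_force: [-2.0, 2.0, 4.7]
finger_gap: 0.089
```

Run:
```python
from ov import *
st()
c=capture("scene"); w=capture("wrist")
draw(c,HP,(150,190,160,140),4.5,"pics/sc15.png",th=.65); s=st()
draw(w,HP,(150,20,300,250),2.5,"pics/w15.png",th=.65)
```

```text
t 12.05 tcp [0.5243 0.0935 0.1174] j [ 0.229 -0.111  1.878 -0.194  1.413  1.441] F [-1.96  1.99  4.71] gap 0.089
t 12.15 tcp [0.5241 0.0937 0.1171] j [ 0.23  -0.11   1.878 -0.195  1.413  1.441] F [-0.63  0.18  6.75] gap 0.087
```

View pics/sc15.png

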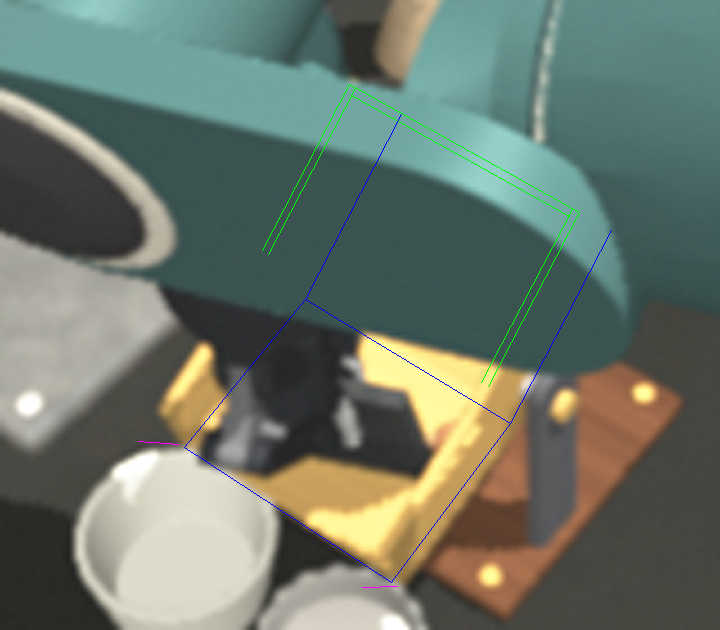

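View pics/w15.png

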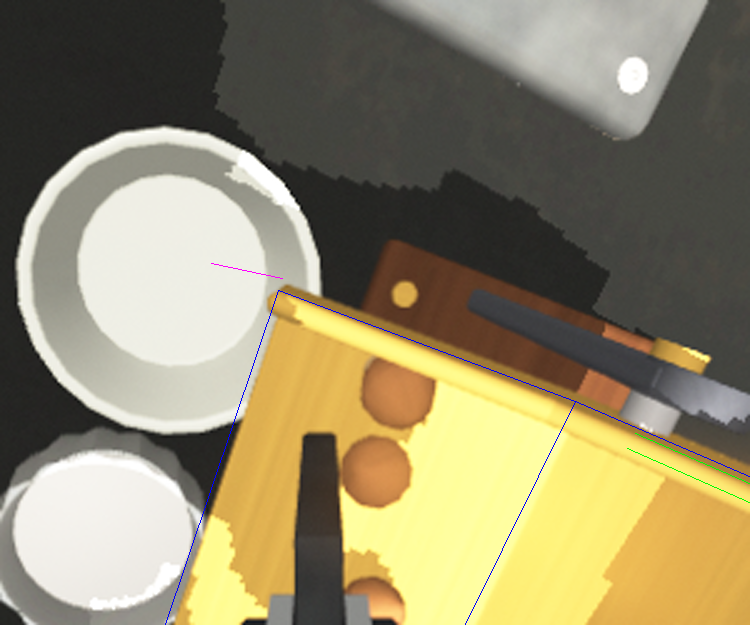

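{"name": "jog_arm", "arguments": {
  "series": [
    [0,0,0,0,0,0,0],
    [0,0,0,0,0,0,0],
    [0,0,0,0,0,0,0],
    [0,0,0,0,0,0,0],
    [0,0,0,0,0,0,0]
  ]
}}

```text
t: 12.65
tcp_pos: [0.5242, 0.0935, 0.1174]
tcp_rot: [0.336, 0.545, -0.446, 0.626]
ft_force: [-1.1, 2.6, 5.8]
finger_gap: 0.088
```

Run:
```python
from ov import *
st()
w=capture("wrist")
draw(w,HP,(150,20,300,250),2.5,"pics/w16.png",th=.65)
```

```text
t 12.65 tcp [0.5242 0.0935 0.1174] j [ 0.228 -0.111  1.878 -0.192  1.413  1.44 ] F [-1.13  2.59  5.77] gap 0.088
```

View pics/w16.png

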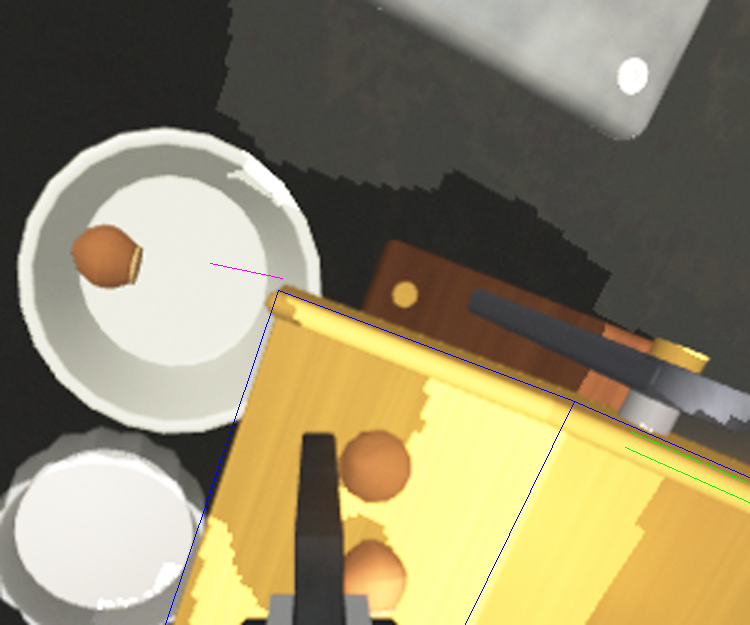

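{"name": "jog_arm", "arguments": {
  "series": [
    [0,-0.4,-0.2,0.0004,0,-0.0002,0],
    [0,-0.8,-0.3,0.0008,0,-0.0004,0],
    [0,-1.2,-0.5,0.0012,0.0002,-0.0006,0],
    [0,-1.6,-0.6,0.0017,0.0003,-0.0008,0],
    [0,-1.6,-0.6,0.0017,0.0003,-0.0008,0]
  ]
}}

```text
t: 13.2
tcp_pos: [0.5242, 0.0939, 0.1156]
tcp_rot: [0.326, 0.537, -0.454, 0.632]
ft_force: [-2.0, 4.4, 8.5]
finger_gap: 0.088
```

Run:
```python
from ov import *
st()
w=capture("wrist")
draw(w,HP,(150,20,300,250),2.5,"pics/w17.png",th=.68)
```

```text
t 13.2 tcp [0.5242 0.0939 0.1156] j [ 0.245 -0.103  1.877 -0.224  1.417  1.463] F [-2.02  4.41  8.51] gap 0.088
```

View pics/w17.png

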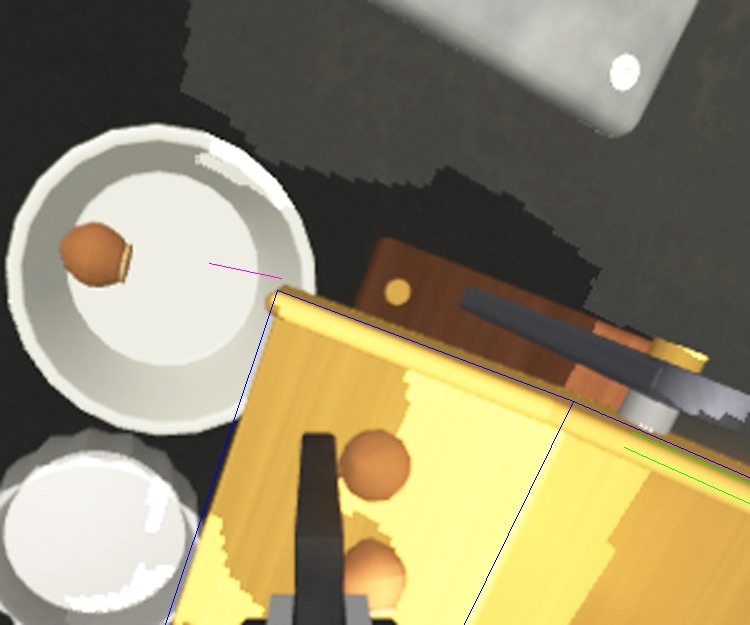

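{"name": "jog_arm", "arguments": {
  "series": [
    [-2,0,0,-0.0005,0,0,0],
    [-4,0,0,-0.0005,0,0,0],
    [-6,0,0,-0.0005,0,0,0],
    [-6,0,0,-0.0005,0,0,0],
    [-6,0,0,-0.0005,0,0,0]
  ]
}}

```text
t: 13.75
tcp_pos: [0.5243, 0.0936, 0.116]
tcp_rot: [0.292, 0.56, -0.426, 0.648]
ft_force: [-0.3, 1.7, 5.0]
finger_gap: 0.085
```

Run:
```python
from ov import *
st()
w=capture("wrist")
draw(w,HP,(150,20,300,250),2.5,"pics/w18.png",th=.68)
```

```text
t 13.75 tcp [0.5243 0.0936 0.116 ] j [ 0.245 -0.103  1.876 -0.224  1.418  1.358] F [-0.31  1.7   4.96] gap 0.085
```

View pics/w18.png

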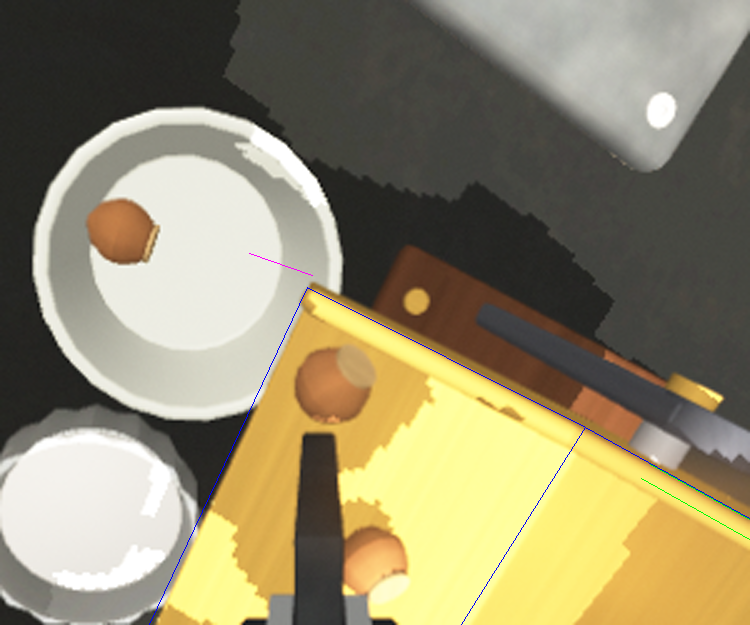

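{"name": "jog_arm", "arguments": {
  "series": [
    [0,0,0,0,0,0,0],
    [0,0,0,0,0,0,0],
    [0,0,0,0,0,0,0],
    [0,0,0,0,0,0,0],
    [0,0,0,0,0,0,0]
  ]
}}

```text
t: 14.3
tcp_pos: [0.5243, 0.0936, 0.116]
tcp_rot: [0.292, 0.56, -0.426, 0.648]
ft_force: [-1.0, 2.0, 5.2]
finger_gap: 0.084
```

Run:
```python
from ov import *
st()
w=capture("wrist")
draw(w,HP,(150,20,300,250),2.5,"pics/w19.png",th=.68)
```

```text
t 14.3 tcp [0.5243 0.0936 0.116 ] j [ 0.245 -0.103  1.877 -0.224  1.418  1.358] F [-1.04  1.98  5.22] gap 0.084
```

View pics/w19.png

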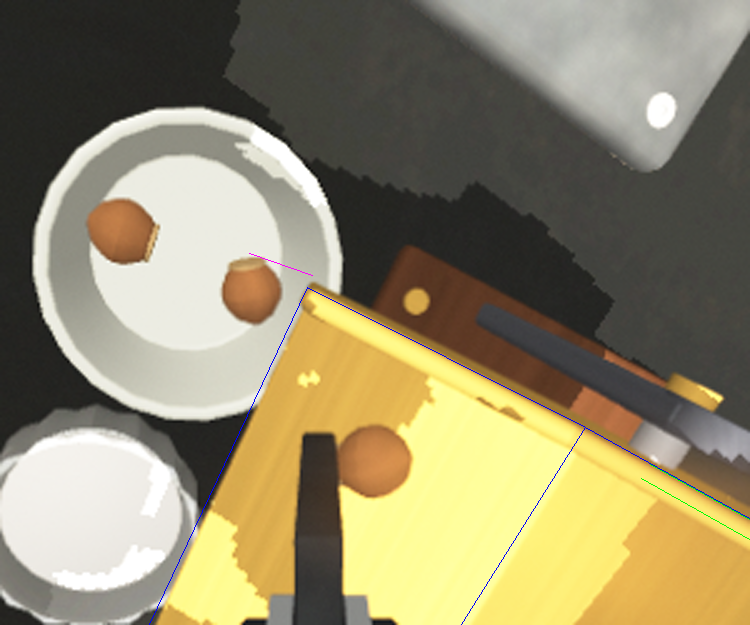

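Two nuts are in the ramekin and the third is moving along the card to the gap. Holding further.

{"name": "jog_arm", "arguments": {
  "series": [
    [0,0,0,0,0,0,0],
    [0,0,0,0,0,0,0],
    [0,0,0,0,0,0,0],
    [0,0,0,0,0,0,0],
    [0,0,0,0,0,0,0]
  ]
}}

```text
t: 14.85
tcp_pos: [0.5243, 0.0936, 0.116]
tcp_rot: [0.292, 0.56, -0.426, 0.648]
ft_force: [0.1, 2.3, 5.5]
finger_gap: 0.086
```

{"name": "jog_arm", "arguments": {
  "series": [
    [0,0,0,0,0,0,0],
    [0,0,0,0,0,0,0],
    [0,0,0,0,0,0,0],
    [0,0,0,0,0,0,0],
    [0,0,0,0,0,0,0]
  ]
}}

```text
t: 15.35
tcp_pos: [0.5243, 0.0937, 0.116]
tcp_rot: [0.292, 0.56, -0.426, 0.648]
ft_force: [-0.0, 1.9, 5.7]
finger_gap: 0.088
```

Run:
```python
from ov import *
st()
w=capture("wrist")
draw(w,HP,(150,20,300,250),2.5,"pics/w20.png",th=.68)
```

```text
t 15.35 tcp [0.5243 0.0937 0.116 ] j [ 0.245 -0.103  1.877 -0.224  1.418  1.358] F [-0.01  1.9   5.74] gap 0.088
```

View pics/w20.png

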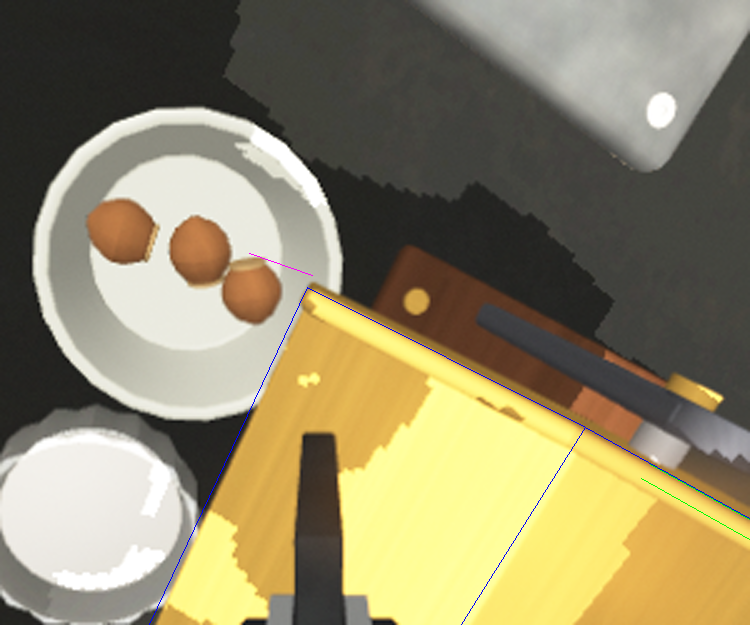

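{"name": "jog_arm", "arguments": {
  "series": [
    [0,0,0,0,0,0,0],
    [0,0,0,0,0,0,0],
    [0,0,0,0,0,0,0],
    [0,0,0,0,0,0,0],
    [0,0,0,0,0,0,0]
  ]
}}

```text
t: 15.9
tcp_pos: [0.5243, 0.0937, 0.116]
tcp_rot: [0.292, 0.56, -0.426, 0.648]
ft_force: [-1.1, 2.0, 6.0]
finger_gap: 0.09
```

Run:
```python
from ov import *
st()
w=capture("wrist");c=capture("scene"); t=capture("top")
a=cv2.resize(w["img"][100:400,150:400,::-1],None,fx=2,fy=2); b=cv2.resize(c["img"][220:340,170:290,::-1],None,fx=2.5,fy=2.5,interpolation=cv2.INTER_CUBIC);d=cv2.resize(t["img"][170:290,140:260,::-1],None,fx=2.5,fy=2.5,interpolation=cv2.INTER_CUBIC)
cv2.imwrite("pics/m21.png",cv2.hconcat([a,cv2.vconcat([b,d])]))
```

```text
t 15.9 tcp [0.5243 0.0937 0.116 ] j [ 0.245 -0.103  1.876 -0.224  1.418  1.358] F [-1.09  2.    5.99] gap 0.09
```

View pics/m21.png

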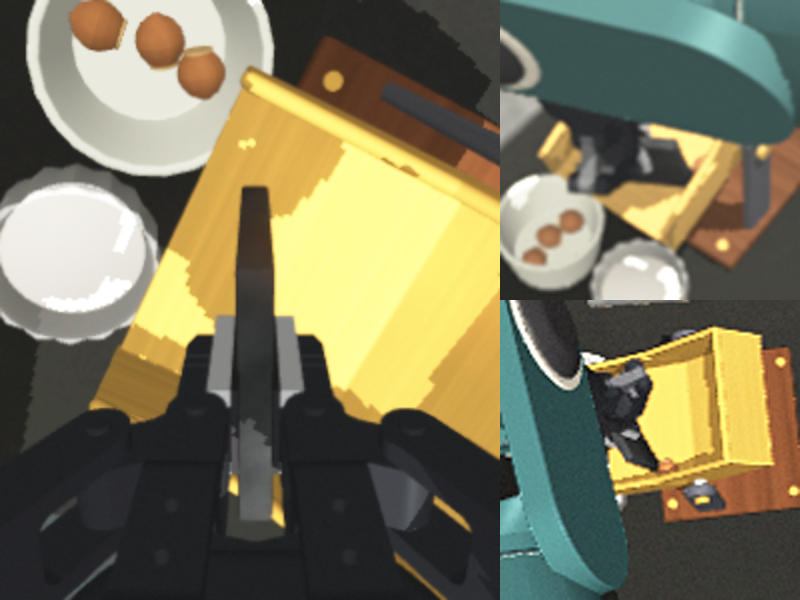

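{"name": "jog_arm", "arguments": {
  "series": [
    [0,0,0,0,-0.001,-0.0005,0],
    [0,0,0,0,-0.002,-0.001,0],
    [0,0,0,0,-0.0031,-0.0015,0],
    [0,0,0,0,-0.0031,-0.0015,0],
    [0,0,0,0,-0.0031,-0.0015,0]
  ]
}}

```text
t: 16.55
tcp_pos: [0.5212, 0.0936, 0.1162]
tcp_rot: [0.293, 0.56, -0.425, 0.648]
ft_force: [1.8, 2.3, 5.7]
finger_gap: 0.085
```

```bash
cat > m.py <<'E'
from ov import *
import sys
st()
w=capture("wrist");c=capture("scene"); t=capture("top")
a=cv2.resize(w["img"][100:400,150:400,::-1],None,fx=2,fy=2); b=cv2.resize(c["img"][220:340,170:290,::-1],None,fx=2.5,fy=2.5,interpolation=cv2.INTER_CUBIC);d=cv2.resize(t["img"][170:290,140:260,::-1],None,fx=2.5,fy=2.5,interpolation=cv2.INTER_CUBIC)
cv2.imwrite(sys.argv[1],cv2.hconcat([a,cv2.vconcat([b,d])]))
E
python3 m.py pics/m22.png
```

```text
t 16.55 tcp [0.5212 0.0936 0.1162] j [ 0.246 -0.111  1.883 -0.224  1.418  1.359] F [1.84 2.32 5.71] gap 0.085
```

View pics/m22.png

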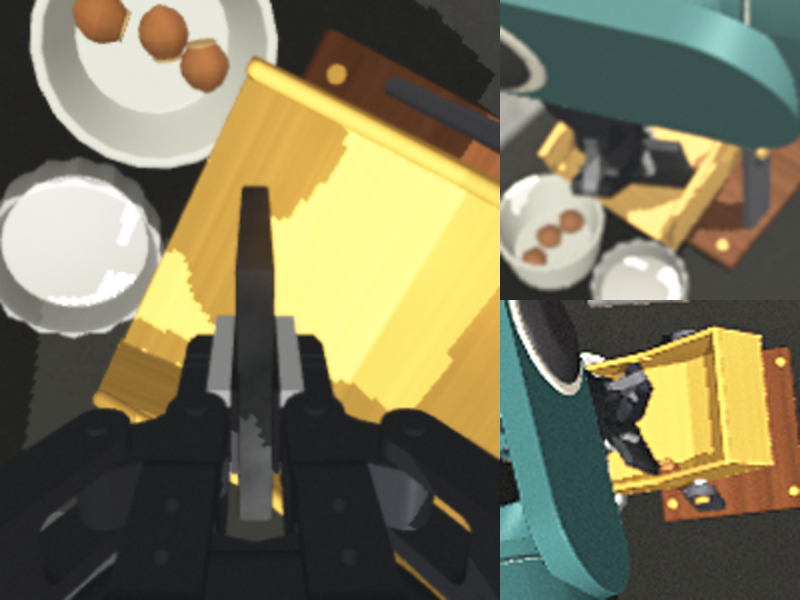

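Run:
```python
from ov import *
t=capture("top"); 
for d in landmark_of(t,"nut_0")[:3]: 
    P=np.array(d["at"]); Rh=R.from_euler('z',HP[3]); print(round(d["confidence"],2),P,"tilted-pan frame",R.from_euler('y',-.68).inv().apply(Rh.inv().apply(P-HP[:3]))*1e3,proj(t,P)[0])
cv2.imwrite("pics/t23.png",cv2.resize(t["img"][185:260,175:255,::-1],None,fx=8,fy=8,interpolation=cv2.INTER_CUBIC))
st()
```

```text
t 16.8 tcp [0.5212 0.0935 0.1162] j [ 0.246 -0.111  1.883 -0.224  1.418  1.359] F [1.46 2.09 7.01] gap 0.087
```

View pics/t23.png

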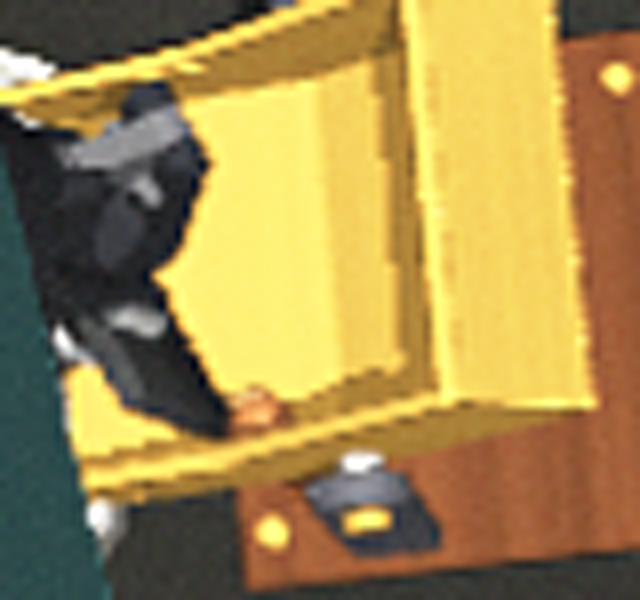

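```bash
cat > ramp.py <<'E'
from ov import *
b=np.arctan2(34,70); n=np.array([np.sin(b),0,np.cos(b)]); d=np.array([-np.cos(b),0,np.sin(b)]); lip=np.array([-.085,0,.024])
def topan(P,th): return R.from_euler('y',-th).inv().apply(R.from_euler('z',HP[3]).inv().apply(np.array(P)-np.array(HP[:3])))
def rampc(P,th):
    p=topan(P,th); return (p-lip)@-d*1e3,p[1]*1e3,(p-lip)@n*1e3
def rampray(c,px,th,h=0):
    e,r=ray(c,px); a=topan(e,th); bb=topan(e+r,th)-a; k=((lip+n*h-a)@n)/(bb@n); return ((a+k*bb)-lip)@-d*1e3,(a+k*bb)[1]*1e3
E
python3 - <<'E'
from ramp import *
t=capture("top"); s=st(); Rt=R.from_quat(s["tcp_rot"])
for th in(.66,.69):
    print(th,"nut s,y",rampray(t,(207.2,235.9),th,.0095))
    for Y in(-.0375,.0325):
        for z in(-.004,.004): print(Y,z,[round(float(v),1) for v in rampc(Rt.apply([.0445,Y,z])+s["tcp_pos"],th)])
E
```

```text
t 16.85 tcp [0.5212 0.0935 0.1162] j [ 0.246 -0.111  1.883 -0.224  1.418  1.359] F [1.81 1.56 6.14] gap 0.086
0.66 nut s,y (np.float64(57.94125034370396), np.float64(-39.18822894900031))
-0.0375 -0.004 [45.6, -48.5, -0.6]
-0.0375 0.004 [52.8, -45.0, -0.4]
0.0325 -0.004 [14.9, 14.4, -1.0]
0.0325 0.004 [22.1, 17.9, -0.9]
0.69 nut s,y (np.float64(57.448187037798775), np.float64(-39.03457482790848))
-0.0375 -0.004 [45.1, -48.5, 0.7]
-0.0375 0.004 [52.3, -45.0, 0.6]
0.0325 -0.004 [14.4, 14.4, 1.1]
0.0325 0.004 [21.6, 17.9, 1.1]
```

{"name": "jog_arm", "arguments": {
  "series": [
    [-6,0,0,0,0,0,0],
    [0,0,0,0,0,0,0],
    [-6,0,0,0,0,0,0],
    [0,0,0,0,0,0,0],
    [0,0,0,0,0,0,0]
  ]
}}

```text
t: 17.35
tcp_pos: [0.5209, 0.0935, 0.116]
tcp_rot: [0.294, 0.559, -0.427, 0.647]
ft_force: [-0.2, 2.0, 5.4]
finger_gap: 0.089
```

```bash
python3 m.py pics/m24.png
```

```text
t 17.35 tcp [0.5209 0.0935 0.116 ] j [ 0.246 -0.111  1.883 -0.224  1.419  1.362] F [-0.25  1.96  5.42] gap 0.089
```

View pics/m24.png

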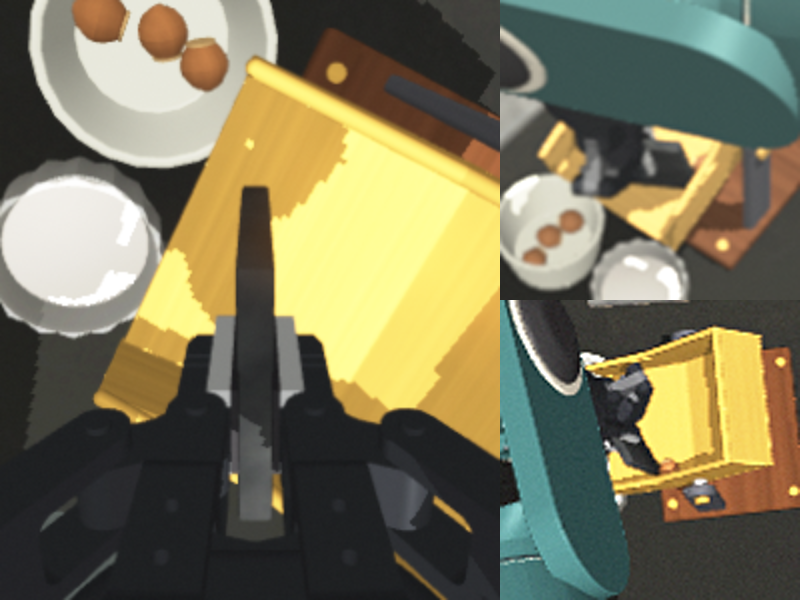

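{"name": "jog_arm", "arguments": {
  "series": [
    [-8,0,0,0,0,0,0],
    [-8,0,0,0,0,0,0],
    [-8,0,0,0,0,0,0],
    [-8,0,0,0,0,0,0],
    [-8,0,0,0,0,0,0]
  ]
}}

```text
t: 18.0
tcp_pos: [0.5209, 0.0934, 0.1161]
tcp_rot: [0.247, 0.588, -0.386, 0.667]
ft_force: [-0.1, 1.4, 7.1]
finger_gap: 0.085
```

```bash
python3 m.py pics/m25.png
```

```text
t 18.0 tcp [0.5209 0.0934 0.1161] j [ 0.246 -0.111  1.883 -0.224  1.419  1.219] F [-0.05  1.42  7.06] gap 0.085
```

View pics/m25.png

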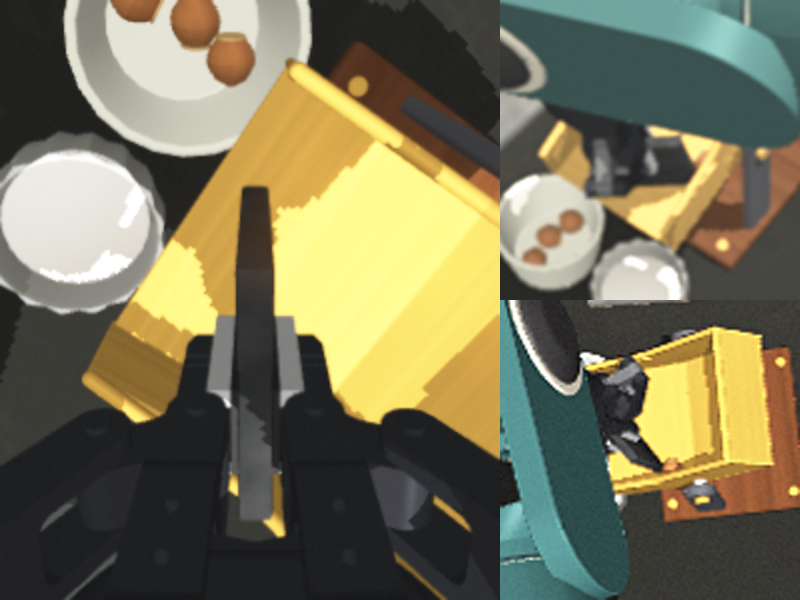

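{"name": "jog_arm", "arguments": {
  "series": [
    [0,0,0,0,-0.0017,-0.0011,0],
    [4,0,0,0,-0.0017,-0.0011,0],
    [8,0,0,0,-0.0017,-0.0011,0],
    [8,0,0,0,-0.0017,-0.0011,0],
    [8,0,0,0,-0.0017,-0.0011,0]
  ]
}}

```text
t: 18.65
tcp_pos: [0.5189, 0.0933, 0.116]
tcp_rot: [0.293, 0.56, -0.426, 0.648]
ft_force: [-0.2, 1.5, 5.3]
finger_gap: 0.087
```

```bash
python3 m.py pics/m26.png
```

```text
t 18.65 tcp [0.5189 0.0933 0.116 ] j [ 0.247 -0.116  1.888 -0.224  1.419  1.36 ] F [-0.18  1.47  5.3 ] gap 0.087
```

View pics/m26.png

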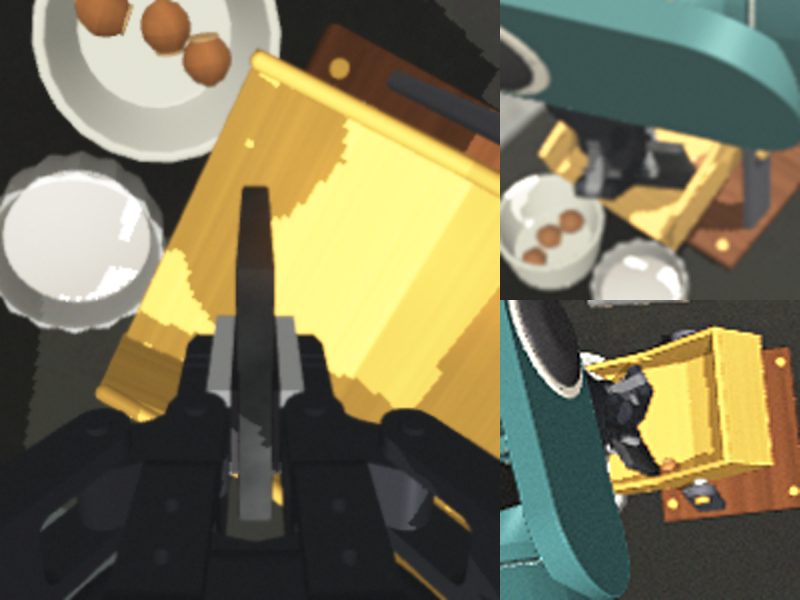

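{"name": "jog_arm", "arguments": {
  "series": [
    [0,0,0,0,0.0035,-0.0072,0],
    [0,0,0,0,0.0035,-0.0072,0],
    [0,0,0,0,0.0035,-0.0072,0],
    [0,0,0,0,0.0035,-0.0072,0],
    [0,0,0,0,0.0035,-0.0072,0]
  ]
}}

```text
t: 19.3
tcp_pos: [0.5185, 0.1012, 0.1141]
tcp_rot: [0.293, 0.56, -0.426, 0.648]
ft_force: [-0.2, 3.5, 3.8]
finger_gap: 0.085
```

```bash
python3 m.py pics/m27.png
```

```text
t 19.3 tcp [0.5185 0.1012 0.1141] j [ 0.261 -0.11   1.885 -0.223  1.419  1.374] F [-0.22  3.55  3.81] gap 0.085
```

View pics/m27.png

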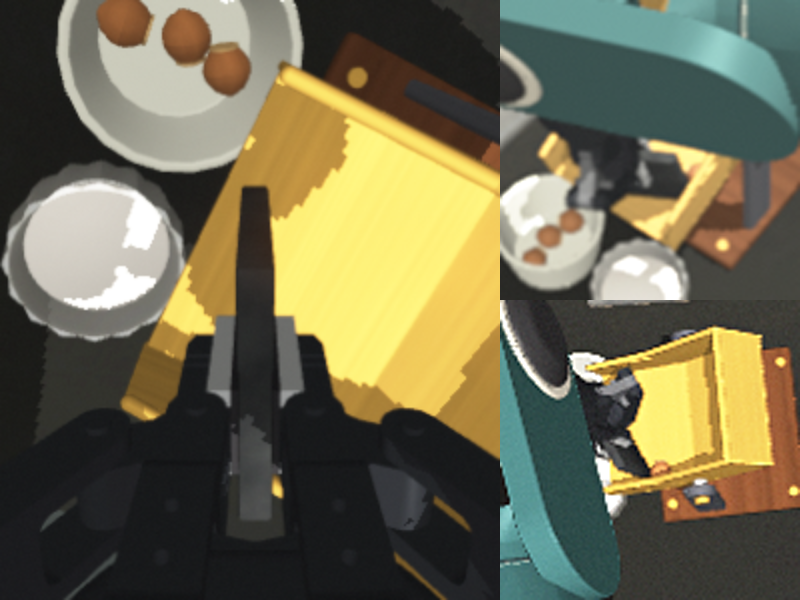

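{"name": "jog_arm", "arguments": {
  "series": [
    [0,0,0,0,-0.0079,0.0162,0],
    [0,0,0,0,0,0,0],
    [0,0,0,0,0,0,0],
    [0,0,0,0,0,0,0],
    [0,0,0,0,0,0,0]
  ]
}}

```text
t: 19.95
tcp_pos: [0.5184, 0.1011, 0.1141]
tcp_rot: [0.293, 0.56, -0.426, 0.648]
ft_force: [0.3, 3.8, 4.2]
finger_gap: 0.092
```

```bash
python3 m.py pics/m28.png
```

```text
t 19.95 tcp [0.5184 0.1011 0.1141] j [ 0.261 -0.11   1.885 -0.223  1.419  1.374] F [0.27 3.82 4.15] gap 0.092
```

View pics/m28.png

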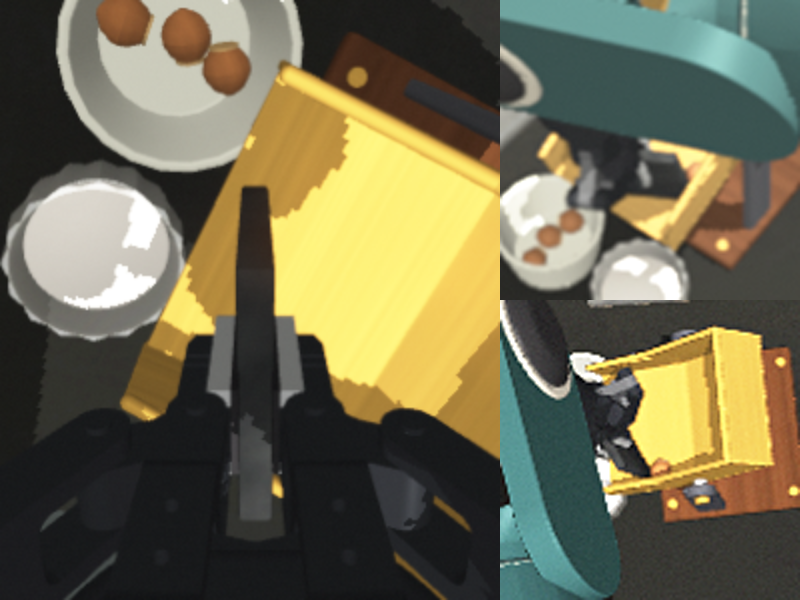

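{"name": "jog_arm", "arguments": {
  "series": [
    [0,0,0,0,-0.0088,0.018,0],
    [0,0,0,0,-0.0088,0.018,0],
    [0,0,0,0,0,0,0],
    [0,0,0,0,0,0,0],
    [0,0,0,0,0,0,0]
  ]
}}

```text
t: 20.6
tcp_pos: [0.5184, 0.1012, 0.114]
tcp_rot: [0.292, 0.56, -0.425, 0.648]
ft_force: [-0.3, 4.4, 4.4]
finger_gap: 0.087
```

```bash
python3 m.py pics/m29.png
python3 - <<'E'
from ramp import *
t=capture("top"); cv2.imwrite("pics/t29.png",cv2.resize(t["img"][185:260,175:255,::-1],None,fx=8,fy=8,interpolation=cv2.INTER_CUBIC))
E
```

```text
t 20.6 tcp [0.5184 0.1012 0.114 ] j [ 0.261 -0.11   1.885 -0.223  1.419  1.373] F [-0.33  4.43  4.36] gap 0.087
```

View pics/t29.png

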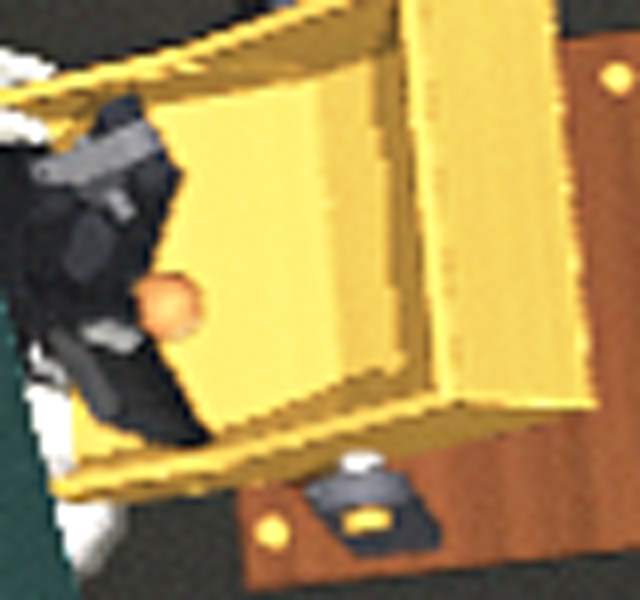

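The kick worked: the fourth nut (at about (168,305) in the crop) has left the near wall and is running along the card. Holding.

{"name": "jog_arm", "arguments": {
  "series": [
    [0,0,0,0,0,0,0],
    [0,0,0,0,0,0,0],
    [0,0,0,0,0,0,0],
    [0,0,0,0,0,0,0],
    [0,0,0,0,0,0,0]
  ]
}}

```text
t: 21.3
tcp_pos: [0.5184, 0.1011, 0.1141]
tcp_rot: [0.293, 0.56, -0.426, 0.648]
ft_force: [-1.4, -0.1, 5.1]
finger_gap: 0.088
```

```bash
python3 m.py pics/m30.png
```

```text
t 21.3 tcp [0.5184 0.1011 0.1141] j [ 0.261 -0.11   1.885 -0.223  1.419  1.374] F [-1.37 -0.07  5.15] gap 0.088
```

View pics/m30.png

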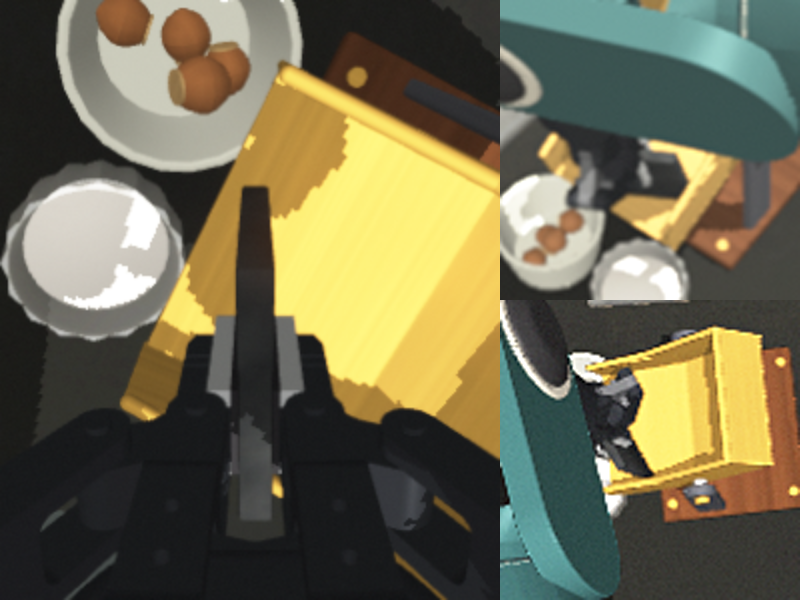

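Run:
```python
from goal import *
arc([-.05,-.1,-.15,-.2,-.25])
```

```text
[0.0, 2.6, 1.3, -0.0031, -0.0007, 0.0014, 0.0]
[0.0, 5.1, 2.5, -0.0061, -0.0014, 0.0029, 0.0]
[0.0, 7.7, 3.8, -0.009, -0.0022, 0.0045, 0.0]
[0.0, 10.3, 5.0, -0.0118, -0.0031, 0.0063, 0.0]
[0.0, 12.9, 6.3, -0.0146, -0.004, 0.0082, 0.0]
```

{"name": "jog_arm", "arguments": {
  "series": [
    [0,2.6,1.3,-0.0031,-0.0007,0.0014,0],
    [0,5.1,2.5,-0.0061,-0.0014,0.0029,0],
    [0,7.7,3.8,-0.009,-0.0022,0.0045,0],
    [0,10.3,5,-0.0118,-0.0031,0.0063,0],
    [0,12.9,6.3,-0.0146,-0.004,0.0082,0]
  ]
}}

```text
t: 21.95
tcp_pos: [0.5186, 0.0957, 0.1305]
tcp_rot: [0.369, 0.613, -0.353, 0.603]
ft_force: [-2.5, 1.2, 3.4]
finger_gap: 0.086
```

Run:
```python
from goal import *
s=st();arc([-.05,-.1,-.15,-.2,-.25],s)
```

```text
t 21.95 tcp [0.5186 0.0957 0.1305] j [ 0.12  -0.161  1.892  0.027  1.408  1.188] F [-2.51  1.17  3.41] gap 0.086
[0.0, 2.6, 1.3, -0.0031, -0.0007, 0.0014, 0.0]
[0.0, 5.1, 2.5, -0.0061, -0.0014, 0.0029, 0.0]
[0.0, 7.7, 3.8, -0.0091, -0.0022, 0.0045, 0.0]
[0.0, 10.3, 5.0, -0.0119, -0.0031, 0.0063, 0.0]
[0.0, 12.9, 6.3, -0.0146, -0.004, 0.0082, 0.0]
```

{"name": "jog_arm", "arguments": {
  "series": [
    [0,2.6,1.3,-0.0031,-0.0007,0.0014,0],
    [0,5.1,2.5,-0.0061,-0.0014,0.0029,0],
    [0,7.7,3.8,-0.009,-0.0022,0.0045,0],
    [0,10.3,5,-0.0118,-0.0031,0.0063,0],
    [0,12.9,6.3,-0.0146,-0.004,0.0082,0]
  ]
}}

```text
t: 22.45
tcp_pos: [0.5191, 0.086, 0.1449]
tcp_rot: [0.44, 0.655, -0.276, 0.549]
ft_force: [-0.5, 0.6, 3.6]
finger_gap: 0.087
```

{"name": "jog_arm", "arguments": {
  "series": [
    [0,2.6,1.3,-0.0031,-0.0007,0.0014,0],
    [0,5.1,2.5,-0.0061,-0.0014,0.0029,0],
    [0,7.7,3.8,-0.009,-0.0022,0.0045,0],
    [0,9,4.4,-0.0105,-0.0027,0.0054,0],
    [0,9,4.4,-0.0105,-0.0027,0.0054,0]
  ]
}}

```text
t: 22.95
tcp_pos: [0.5194, 0.0769, 0.1528]
tcp_rot: [0.485, 0.679, -0.221, 0.506]
ft_force: [0.6, -0.8, 2.4]
finger_gap: 0.085
```

Run:
```python
from ov import *
s=st(); rel(*panpose(0,.0,turn=26),s)
c=capture("scene"); draw(c,HP,(150,190,160,140),4.5,"pics/sc31.png",th=0)
```

```text
t 22.95 tcp [0.5194 0.0769 0.1528] j [-0.135 -0.156  1.897  0.444  1.494  0.883] F [ 0.62 -0.8   2.44] gap 0.085
turn [-0.   0.1  0. ] ang 0.1 shift [-0.0003  0.0021  0.0086] dist 0.009
```

View pics/sc31.png

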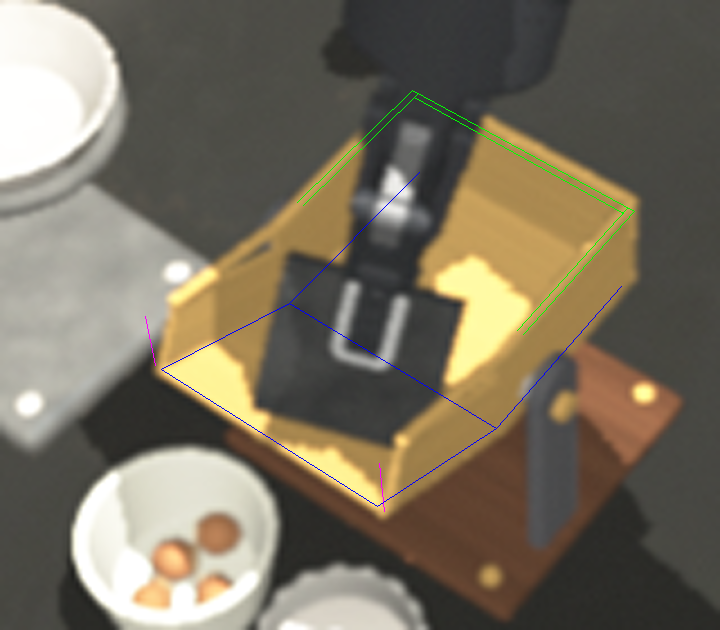

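{"name": "jog_arm", "arguments": {
  "series": [
    [0,0,0,-0.005,0.002,0.001,0],
    [0,0,0,-0.015,0.002,0.001,0],
    [0,0,0,-0.035,0.002,0.001,0],
    [0,0,0,-0.065,0.002,0.001,0],
    [0,0,0,-0.1,0.002,0.001,0]
  ]
}}

```text
t: 23.5
tcp_pos: [0.5231, 0.0339, 0.2442]
tcp_rot: [0.484, 0.679, -0.22, 0.506]
ft_force: [0.5, 0.3, -1.3]
finger_gap: 0.087
```

```bash
cat >> goal.py <<'E'
G=np.load("grasp_state.npy",allow_pickle=True).item()
def home(back=0):
    r=R.from_quat(G["q"]); return r,np.array(G["p"])-back*r.as_matrix()[:,0]
E
python3 - <<'E'
from goal import *
s=st(); print(home(.14)[1]); rel(*home(.14),s)
for n in("wrist",):
    w=capture(n); cv2.imwrite("pics/w32.png",w["img"][150:330,180:400,::-1].repeat(3,0).repeat(3,1))
E
```

```text
t 23.5 tcp [0.5231 0.0339 0.2442] j [-0.213 -0.183  1.77   0.436  1.667  0.876] F [ 0.51  0.34 -1.3 ] gap 0.087
[ 0.5441 -0.2649  0.1732]
turn [ 68.2 -57.7 -17. ] ang 90.9 shift [-0.0663 -0.1249  0.2735] dist 0.308
```

View pics/w32.png

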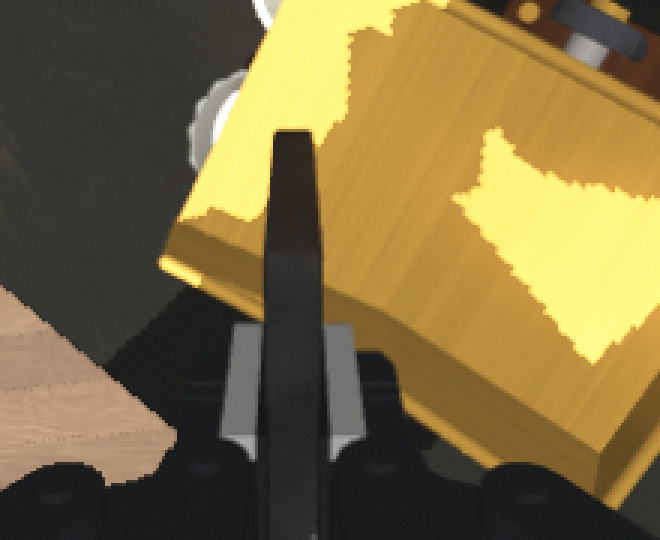

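{"name": "jog_arm", "arguments": {
  "series": [
    [68.2,-57.7,-17,-0.066,-0.125,0.273,0],
    [68.2,-57.7,-17,-0.066,-0.125,0.273,0],
    [68.2,-57.7,-17,-0.066,-0.125,0.273,0],
    [68.2,-57.7,-17,-0.066,-0.125,0.273,0],
    [68.2,-57.7,-17,-0.066,-0.125,0.273,0]
  ]
}}

```text
t: 24.05
tcp_pos: [0.5403, -0.2106, 0.1862]
tcp_rot: [-0.492, -0.484, 0.541, -0.481]
ft_force: [-0.0, 0.3, -1.6]
finger_gap: 0.091
```

Run:
```python
from goal import *
s=st(); rel(*home(.14),s)
```

```text
t 24.05 tcp [ 0.5403 -0.2106  0.1862] j [-0.386 -0.05   1.699 -0.06   1.526  1.256] F [-0.    0.33 -1.61] gap 0.091
turn [ 35.6 -30.2  -9. ] ang 47.6 shift [0.0151 0.0082 0.0533] dist 0.056
```

{"name": "jog_arm", "arguments": {
  "series": [
    [35.6,-30.2,-9,0.015,0.008,0.053,0],
    [35.6,-30.2,-9,0.015,0.008,0.053,0],
    [35.6,-30.2,-9,0.015,0.008,0.053,0],
    [35.6,-30.2,-9,0.015,0.008,0.053,0],
    [35.6,-30.2,-9,0.015,0.008,0.053,0]
  ]
}}

```text
t: 24.55
tcp_pos: [0.5443, -0.2623, 0.1732]
tcp_rot: [-0.43, -0.224, 0.784, -0.388]
ft_force: [-0.1, -0.9, -0.4]
finger_gap: 0.083
```

{"name": "jog_arm", "arguments": {
  "series": [
    [0,0,0,0,0,0,0],
    [0,0,0,0,0,0,0],
    [0,0,0,0,0,0,0],
    [0,0,0,0,0,0,0],
    [0,0,0,0,0,0,0]
  ]
}}

```text
t: 25.05
tcp_pos: [0.5438, -0.2629, 0.1727]
tcp_rot: [-0.431, -0.228, 0.782, -0.388]
ft_force: [0.3, -0.2, -0.4]
finger_gap: 0.09
```

Run:
```python
from goal import *
s=st(); rel(*home(.14),s)
```

```text
t 25.05 tcp [ 0.5438 -0.2629  0.1727] j [-0.267  0.117  1.618 -0.505  1.636  1.962] F [ 0.33 -0.15 -0.39] gap 0.09
turn [ 3.7 -3.2 -0.9] ang 5.0 shift [0.0004 0.0014 0.0015] dist 0.002
```

{"name": "jog_arm", "arguments": {
  "series": [
    [3.7,-3.2,-0.9,0.0,0.0014,0.0015,0],
    [3.7,-3.2,-0.9,0.0,0.0014,0.0015,0],
    [3.7,-3.2,-0.9,0.0,0.0014,0.0015,0],
    [3.7,-3.2,-0.9,0.0,0.0014,0.0015,0],
    [3.7,-3.2,-0.9,0.0,0.0014,0.0015,0]
  ]
}}

```text
t: 25.55
tcp_pos: [0.5443, -0.2645, 0.1731]
tcp_rot: [-0.42, -0.195, 0.804, -0.374]
ft_force: [0.0, -0.2, -0.3]
finger_gap: 0.088
```

Run:
```python
from goal import *
s=st(); rel(*home(.14),s); rel(*home(.05),s)
```

```text
t 25.55 tcp [ 0.5443 -0.2645  0.1731] j [-0.253  0.144  1.602 -0.545  1.671  2.039] F [ 0.02 -0.24 -0.27] gap 0.088
turn [ 0.1  0.  -0. ] ang 0.1 shift [0.0003 0.0001 0.0005] dist 0.001
turn [ 0.1  0.  -0. ] ang 0.1 shift [0.0903 0.0001 0.0004] dist 0.09
```

{"name": "jog_arm", "arguments": {
  "series": [
    [0,0,0,0.03,0,0.0005,0],
    [0,0,0,0.06,0,0.0005,0],
    [0,0,0,0.085,0,0.0005,0],
    [0,0,0,0.09,0,0.0005,0],
    [0,0,0,0.09,0,0.0005,0]
  ]
}}

```text
t: 26.05
tcp_pos: [0.5107, -0.3042, 0.0995]
tcp_rot: [-0.419, -0.195, 0.804, -0.374]
ft_force: [-0.0, -0.1, -0.2]
finger_gap: 0.086
```

Run:
```python
from goal import *
s=st(); rel(*home(.05),s)
w=capture("wrist"); s=st(); rel(*home(.0),s)
cv2.imwrite("pics/w33.png",cv2.resize(w["img"][120:290,190:370,::-1],None,fx=4,fy=4,interpolation=cv2.INTER_CUBIC)[:600])
```

```text
t 26.05 tcp [ 0.5107 -0.3042  0.0995] j [-0.326  0.157  1.714 -0.563  1.529  2.045] F [-0.01 -0.06 -0.17] gap 0.086
turn [0.1 0.1 0.1] ang 0.1 shift [ 0.0001  0.0002 -0.0002] dist 0.0
t 26.1 tcp [ 0.5114 -0.3041  0.1004] j [-0.325  0.156  1.713 -0.563  1.529  2.045] F [ 0.37 -0.79 -0.41] gap 0.086
turn [ 0.   0.1 -0. ] ang 0.1 shift [ 0.0511 -0.0002 -0.0003] dist 0.051
```

View pics/w33.png

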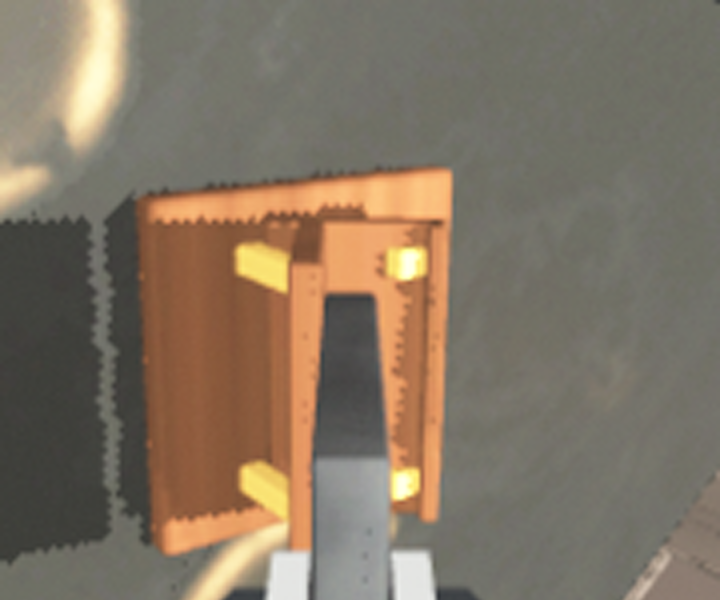

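{"name": "jog_arm", "arguments": {
  "series": [
    [0,0,0,0.012,0,0.0005,0],
    [0,0,0,0.024,0,0.0005,0],
    [0,0,0,0.036,0,0.0005,0],
    [0,0,0,0.045,0,0.0005,0],
    [0,0,0,0.047,0,0.0005,0]
  ]
}}

```text
t: 26.6
tcp_pos: [0.4925, -0.3254, 0.0599]
tcp_rot: [-0.419, -0.195, 0.804, -0.374]
ft_force: [-0.0, -0.8, -1.9]
finger_gap: 0.093
```

Run:
```python
from goal import *
s=st(); rel(*home(.0),s)
w=capture("wrist"); s=st(); rel(*home(.0),s)
cv2.imwrite("pics/w34.png",cv2.resize(w["img"][150:300,190:370,::-1],None,fx=4,fy=4,interpolation=cv2.INTER_CUBIC))
```

```text
t 26.6 tcp [ 0.4925 -0.3254  0.0599] j [-0.367  0.176  1.764 -0.577  1.451  2.049] F [-0.01 -0.75 -1.94] gap 0.093
turn [0.1 0.1 0.1] ang 0.2 shift [ 0.0016  0.0007 -0.0004] dist 0.002
t 26.65 tcp [ 0.4927 -0.3253  0.0603] j [-0.367  0.175  1.764 -0.577  1.451  2.049] F [-0.26 -0.04 -1.66] gap 0.089
turn [0.1 0.1 0.1] ang 0.1 shift [ 0.0021  0.0005 -0.0005] dist 0.002
```

View pics/w34.png

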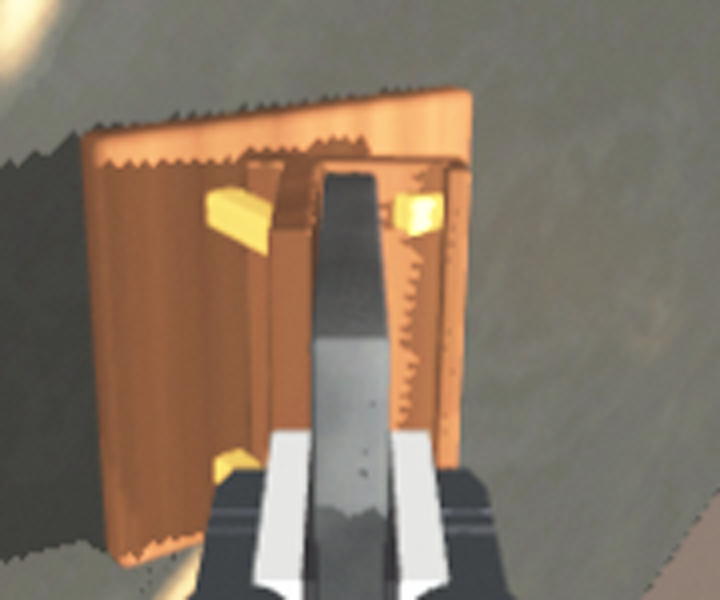

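{"name": "jog_arm", "arguments": {
  "series": [
    [0,0,0,0.001,0,-0.0003,0],
    [0,0,0,0.0018,0,-0.0004,0],
    [0,0,0,0.0018,0,-0.0004,0],
    [0,0,0,0.0018,0,-0.0004,0.02],
    [0,0,0,0.0018,0,-0.0004,0.02]
  ]
}}

```text
t: 27.15
tcp_pos: [0.493, -0.3256, 0.0597]
tcp_rot: [-0.419, -0.194, 0.804, -0.374]
ft_force: [0.9, -0.4, 0.6]
finger_gap: 0.23
```

{"name": "jog_arm", "arguments": {
  "series": [
    [0,0,0,0,0,0,0.03],
    [0,0,0,0,0,0,0.045],
    [0,0,0,0,0,0,0.045],
    [0,0,0,0,0,0,0.045],
    [0,0,0,0,0,0,0.045]
  ]
}}

```text
t: 27.65
tcp_pos: [0.4929, -0.3256, 0.0595]
tcp_rot: [-0.419, -0.195, 0.804, -0.374]
ft_force: [-0.7, 0.3, 0.4]
finger_gap: 0.529
```

Run:
```python
from goal import *
s=st(); 
w=capture("wrist")
cv2.imwrite("pics/w35.png",cv2.resize(w["img"][150:300,190:370,::-1],None,fx=4,fy=4,interpolation=cv2.INTER_CUBIC))
```

```text
t 27.65 tcp [ 0.4929 -0.3256  0.0595] j [-0.367  0.176  1.764 -0.577  1.449  2.05 ] F [-0.69  0.28  0.42] gap 0.529
```

View pics/w35.png

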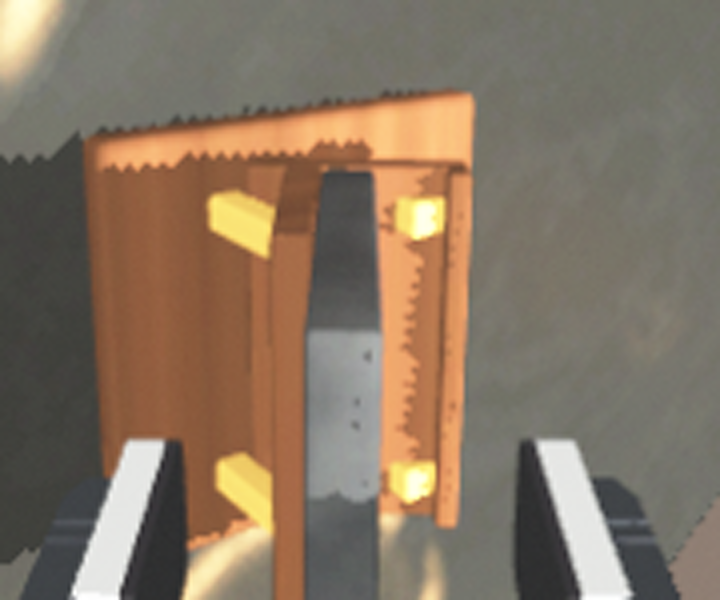

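Card rests as in the pre-grasp view (top corners at (307,330)/(380,330), compare (308,340)/(386,340) before). Retracting.

{"name": "jog_arm", "arguments": {
  "series": [
    [0,0,0,-0.01,0,0,0.045],
    [0,0,0,-0.03,0,0,0.045],
    [0,0,0,-0.06,0,0,0.045],
    [0,0,0,-0.1,0,0,0.045],
    [0,0,0,-0.14,0,0,0.045]
  ]
}}

```text
t: 28.2
tcp_pos: [0.5449, -0.2633, 0.176]
tcp_rot: [-0.419, -0.195, 0.804, -0.374]
ft_force: [-0.1, -0.3, -0.3]
finger_gap: 0.53
```

{"name": "jog_arm", "arguments": {
  "series": [
    [0,0,0,-0.02,0,0,0.045],
    [0,0,0,-0.02,0,0,0.045],
    [0,0,0,-0.02,0,0,0.045],
    [0,0,0,-0.02,0,0,0.045],
    [0,0,0,-0.02,0,0,0.045]
  ]
}}

```text
t: 28.7
tcp_pos: [0.5512, -0.2558, 0.1895]
tcp_rot: [-0.419, -0.195, 0.804, -0.374]
ft_force: [-0.6, -0.2, -0.6]
finger_gap: 0.526
```

Run:
```python
from ramp import *
s=st()
w=capture("wrist"); t=capture("top"); c=capture("scene")
for cam,n in((t,"top"),(c,"scene")):
    for l in["card_center","cellar_center","jigger_center","nut_0"]:
        for d in landmark_of(cam,l)[:4]: print(n,l,round(d["confidence"],2),np.array(d["at"]).round(4))
cv2.imwrite("pics/w36.png",cv2.resize(w["img"][120:270,190:370,::-1],None,fx=4,fy=4,interpolation=cv2.INTER_CUBIC))
a=cv2.resize(t["img"][120:290,140:440,::-1],None,fx=2,fy=2); b=cv2.resize(c["img"][130:370,150:450,::-1],None,fx=2,fy=2)
cv2.imwrite("pics/f36a.png",a); cv2.imwrite("pics/f36b.png",b)
```

```text
t 28.7 tcp [ 0.5512 -0.2558  0.1895] j [-0.238  0.146  1.573 -0.544  1.704  2.038] F [-0.55 -0.17 -0.59] gap 0.526
top card_center 0.91 [ 0.4918 -0.3326  0.044 ]
top card_center 0.72 [ 0.3986 -0.2254  0.0016]
top card_center 0.7 [ 0.5095 -0.224   0.0036]
top cellar_center 0.67 [0.4882 0.1408 0.0219]
top jigger_center 0.6 [ 0.6912 -0.1462  0.0448]
top nut_0 0.52 [0.5524 0.1443 0.0113]
top nut_0 0.51 [0.582  0.1433 0.0159]
top nut_0 0.45 [ 0.4921 -0.3364  0.0515]
top nut_0 0.44 [0.5745 0.16   0.0122]
scene card_center 0.74 [ 0.5135 -0.2235 -0.0001]
scene card_center 0.74 [ 0.4023 -0.228   0.0008]
scene card_center 0.59 [ 0.4906 -0.3324  0.0486]
scene jigger_center 0.69 [ 0.6906 -0.1446  0.047 ]
scene nut_0 0.63 [0.568  0.1203 0.0128]
scene nut_0 0.63 [0.552  0.1479 0.0128]
scene nut_0 0.61 [0.5711 0.1673 0.0119]
scene nut_0 0.59 [0.5798 0.1383 0.015 ]
```

View pics/w36.png

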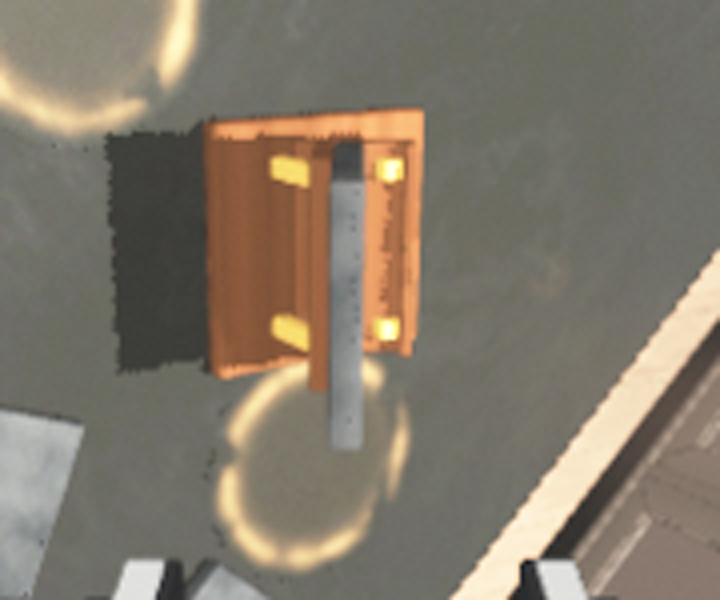

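View pics/f36b.png

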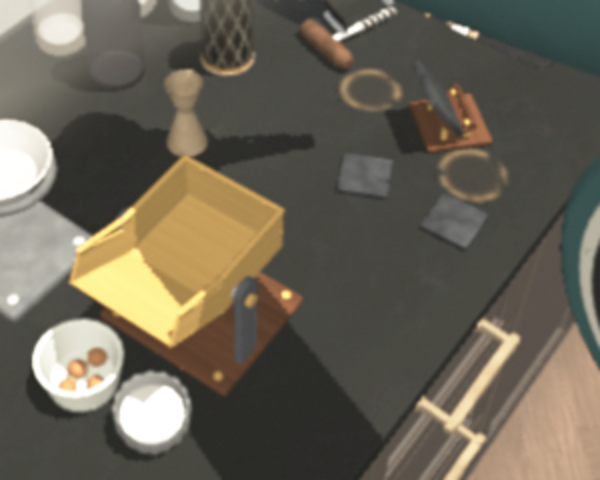

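View pics/f36a.png

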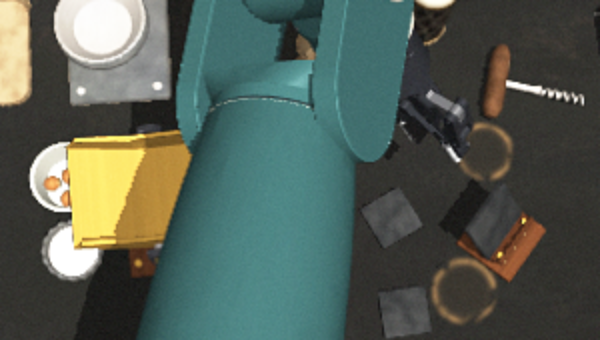

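Run:
```python
from bench import *
print(close_job())
```

```text
the job is handed in; nothing more can be done
None
```

I used the slate card to tip the pan, ran all four hazelnuts into the white ramekin, and put the card back in its rack. The job was handed in at about 29 s of the 72 s allowed.

**What I did**
- I gripped the card by its free upper part and stood it on the ramp with a gap of about 30 mm on the ramekin side.
- I pushed the pan down with the card to about 0.68 rad. After the first nut ran out, the next stuck against the card at 20 degrees, so I turned the card to about 26 degrees.
- The fourth nut lodged at the card's near end, against the near wall. I freed it while the pan stayed tipped by turning the card briefly to about 34 degrees, shifting it about 5 mm toward that wall, and giving it a short push up the ramp. The gap was therefore a little wider, about 36 mm by calculation, while the last nut ran out.
- With all four nuts out, I followed the pan back to level, returned the card to its recorded pose, released it and backed the arm away.

**What the last checks showed**
- **Nuts:** the scene picture shows all four in the ramekin. From above only three showed, the fourth being hidden by the pan's lip; the network's other report there was a false one on the rack.
- **Pan:** level and empty.
- **Card:** seated in the wrist view as before the grasp, with its measured position within about 4 mm of before.
- **Salt cellar and jigger:** both within about 3 mm of where they started, inside the measuring error. The network did not report the cellar in the last scene picture, but it is plainly there.
- **Forces:** the highest reading I took was about 10 N at the wrist. Forces were read only at the end of each move.

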